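# Set up samples on the photo stage

### The job

Feel in the grey box for the one yellow scale bar that is loose (the other two are fastened down) and lay it flat in the blue-rimmed tray of the parked carriage, and stand every black-capped amber sample jar that is there upright in the same tray. Then push the carriage by its orange tab until it breaks free and slides fully home against the stop hidden under the low white cover, without slamming it. Also take the black background panel out of its stand and lean it along the white backrest beside the tray, centred on it, its foot on the aluminium plate between tray and backrest and its face resting on the backrest's top rail; leave the flask, squeeze bottle and bench timer alone.

Things in the scene. Friction and masses are not known exactly. Their poses are not given: they have to be found in the camera images.
- stage: fixed photo stage: aluminium base plate 12 mm thick, its top 12 mm above the stage's origin. Origin at worktop level under the centre of the parked tray; x points along the carriage's travel, y to the left, z up. The plate spans x = -105 to +265 mm, y = -95 to +157 mm. At its far end a low white cover, 160 mm wide (y), x = 205 to 262 mm, top 30 mm above the worktop, hides the stop; a steel tongue on the carriage's front runs in under it.
- backrest: white frame standing on the plate left of the tray, same origin and axes as the stage: two posts and a top rail 170 mm long parallel to x, centred at x = 100 mm; its front face (towards the tray) is at y = 145 mm, its top edge 130 mm above the worktop. Between the tray's side (y = 89 mm) and the backrest a 56 mm wide strip of flat plate is free; the panel's foot goes there, 90 to 125 mm from the stage's centre line.
- carriage (a joint): travel of the carriage along the stage's x (m), 0 as parked at the start. It is stuck in the parked place: about 10 to 15 N of steady push is needed to break it free within the first 10 mm, then it slides with about 3 N of friction and stays where left. The hidden stop ends its travel somewhere between 90 and 128 mm, different each time, to be found by feel.
- tray (a point): centre of the tray floor on the carriage, moving with it, axes as the stage; 26 mm above the worktop. The floor inside is 140 mm (x) by 170 mm (y); the blue rim round it is 4 mm thick and 3 mm high.
- push_tab (a point): middle of the top edge of the orange tab on the near (-x) end of the carriage, 45 mm above the worktop. The tab is 40 mm wide (y), 12 mm thick (x) and reaches 31 mm down; it stands 80 mm before the tray centre, touching the rim; it can be pinched across its width or pushed from its near face.
- home_switch (a joint): small plunger in the hidden stop (m): 0 free, 0.0075 when the carriage is fully home against the stop; too weak to push the carriage back (the reading is as noisy as the others).
- bar_box: fixed open-topped opaque grey box 180 (x) x 198 (y) x 50 mm high, walls and floor 5 mm; origin under its centre at worktop level, x and y along its sides. Its three bars lie along its x: bar_a at y = +54, bar_b at 0 and bar_c at -54 mm, centred in x.
- bar_a: yellow scale bar 90 (x) x 20 (y) x 24 (z) mm, about 0.12 kg, origin at the centre of its underside, lying on the box floor. All three look alike; exactly one of the three is loose, a different one each time; the other two are fastened by hidden clips and give only 2 or 3 mm (their ends a little more) when pushed or lifted.
- bar_b: like bar_a
- bar_c: like bar_a
- sample_0: flat amber jar with black cap, 52 mm diameter, 30 mm tall; origin at the centre of its underside, z up; about 0.08 kg. Two or three of these jars are present, standing on the worktop.
- sample_1: like sample_0
- sample_2: like sample_0
- shield: background panel: black slab with orange grip patches, 6 mm thick (x) x 180 mm wide (y) x 190 mm long (z), 0.25 kg; origin at the middle of its lower edge, z along its length to the top edge. At the start it stands upright in the stand and lifts straight out; both faces are the same.
- shield_top (a point): middle of the panel's top edge, 190 mm from its origin
- stand: fixed white stand, 70 (x) x 200 (y) mm, 45 mm high; origin under its centre; the panel stands in its 12 mm wide slot, which runs along y; slot floor 5 mm above the worktop.
- flask: bystander, conical glass flask with a little pink in it, 67 mm wide, 108 mm tall: leave alone (origin under its centre)
- squeeze_bottle: bystander, white squeeze bottle with red spout, 62 x 114 mm, 165 mm tall: leave alone (origin under its centre)
- timer: bystander, square white bench timer with red knob, 62 mm wide, 38 mm tall: leave alone (origin under its centre)

How it is judged:
On the way, in this order (a step that is already met when the one before it is completed fails the run):
1. the loose bar and every sample jar are on the tray while the carriage is still parked (((x of bar_a in the frame of tray between -0.064 and 0.064 m and y of bar_a in the frame of tray between -0.08 and 0.08 m and z of bar_a in the frame of tray between -0.004 and 0.004 m and angle between bar_a's own z axis and vertical below 0.1 rad) or (x of bar_b in the frame of tray between -0.064 and 0.064 m and y of bar_b in the frame of tray between -0.08 and 0.08 m and z of bar_b in the frame of tray between -0.004 and 0.004 m and angle between bar_b's own z axis and vertical below 0.1 rad) or (x of bar_c in the frame of tray between -0.064 and 0.064 m and y of bar_c in the frame of tray between -0.08 and 0.08 m and z of bar_c in the frame of tray between -0.004 and 0.004 m and angle between bar_c's own z axis and vertical below 0.1 rad)) and x of sample_0 in the frame of tray between -0.064 and 0.064 m and y of sample_0 in the frame of tray between -0.08 and 0.08 m and z of sample_0 in the frame of tray between -0.004 and 0.004 m and angle between each of sample_0, sample_1, sample_2's own z axis and vertical below 0.1 rad and x of sample_1 in the frame of tray between -0.064 and 0.064 m and y of sample_1 in the frame of tray between -0.08 and 0.08 m and z of sample_1 in the frame of tray between -0.004 and 0.004 m and x of sample_2 in the frame of tray between -0.064 and 0.064 m and y of sample_2 in the frame of tray between -0.08 and 0.08 m and z of sample_2 in the frame of tray between -0.004 and 0.004 m and value of joint carriage below 0.015 m), for 0.2 s.
2. the carriage is fully home against the hidden stop (value of joint home_switch above 0.0045 m), for 0.2 s.
At the end, for the whole second after the job is handed in: A bar lies flat and each jar stands upright on the tray floor (tilt under 0.1 rad); carriage within 3 mm of the stop; panel leans 0.17 to 0.6 rad, touching the backrest, foot on the plate strip, within 40 mm of the backrest's middle and parallel within 0.2 rad; all at rest (((x of bar_a in the frame of tray between -0.064 and 0.064 m and y of bar_a in the frame of tray between -0.08 and 0.08 m and z of bar_a in the frame of tray between -0.004 and 0.004 m and angle between bar_a's own z axis and vertical below 0.1 rad) or (x of bar_b in the frame of tray between -0.064 and 0.064 m and y of bar_b in the frame of tray between -0.08 and 0.08 m and z of bar_b in the frame of tray between -0.004 and 0.004 m and angle between bar_b's own z axis and vertical below 0.1 rad) or (x of bar_c in the frame of tray between -0.064 and 0.064 m and y of bar_c in the frame of tray between -0.08 and 0.08 m and z of bar_c in the frame of tray between -0.004 and 0.004 m and angle between bar_c's own z axis and vertical below 0.1 rad)) and x of sample_0 in the frame of tray between -0.064 and 0.064 m and y of sample_0 in the frame of tray between -0.08 and 0.08 m and z of sample_0 in the frame of tray between -0.004 and 0.004 m and angle between each of sample_0, sample_1, sample_2's own z axis and vertical below 0.1 rad and x of sample_1 in the frame of tray between -0.064 and 0.064 m and y of sample_1 in the frame of tray between -0.08 and 0.08 m and z of sample_1 in the frame of tray between -0.004 and 0.004 m and x of sample_2 in the frame of tray between -0.064 and 0.064 m and y of sample_2 in the frame of tray between -0.08 and 0.08 m and z of sample_2 in the frame of tray between -0.004 and 0.004 m and value of joint home_switch above 0.0045 m and contact force between shield and backrest above 0.05 N and angle between shield's own z axis and vertical between 0.17 and 0.6 rad and x of shield in the frame of stage between 0.06 and 0.14 m and y of shield in the frame of stage between 0.085 and 0.127 m and z of shield in the frame of stage between 0.005 and 0.02 m and angle between the y axis of shield and the x axis of stage, either way round below 0.2 rad and linear speed of each of shield, sample_0, sample_1, sample_2 below 0.02 m/s).
It fails at once if the flask is moved by more than 25 mm (distance of flask from where it was at the start of the episode above 0.025 m).
It fails at once if the squeeze bottle is moved by more than 25 mm (distance of squeeze_bottle from where it was at the start of the episode above 0.025 m).
It fails at once if the timer is moved by more than 25 mm (distance of timer from where it was at the start of the episode above 0.025 m).
It fails at once if the carriage is slammed (faster than 0.4 m/s) (velocity of joint carriage above 0.4 m/s).
Of sample_0, sample_1, sample_2 only 2 to 3 are there at a start; the rules pass over those that are not, and their reading is None.
At some moment in a run one of sample_0, sample_1, sample_2 may be knocked a few centimetres aside while the robot is not near it.
It also fails if it takes over 192 s, if anything falls off the work surface, if the arm or the gripper's body presses on something with over 40 N, if the wrist force passes 120 N, or if a joint passes its speed limit or range.

### The arm

A 6-joint arm with a two-finger parallel gripper is mounted at the origin on a cart in front of the work surface, level with it; the furniture and walls round the work are solid. World frame = base frame: x ahead of the robot, y to its left, z up, the work surface at z = 0. Lengths are in m, angles in rad, forces in N, time in s.
With the tool pointing down it reaches from about 0.325 to 0.9 m from the base axis. Payload 3.5 kg.
Tool frame: the origin (TCP) lies midway between the tips of the shut fingers; the grasp point (between the pads) lies 19 mm behind it; z points along the fingers, y is the line along which they close (so a half turn about z gives the same grasp; the last joint's range is limited). The gripper opens to 85 mm and grips with 20 to 120 N. Pads are 22 mm wide; open, the fingers measure 114 mm over their backs; the gripper's body (76 mm by 85 mm) begins 54 mm behind the grasp point. The pads swing forward as they close: fully open they stand 13 mm farther back than shut.
Start: joints at [-1.326, 0.276, -0.026, 1.268, 0, 1.467], TCP at [0.213, -0.588, 0.231] pointing down, gripper open.
Joint ranges: [-3.12, 3.12], [-0.85, 1.88], [-1.08, 1.24], [-1.95, 2.15], [-1.57, 1.53], [-3.14, 3.14]. Speed limits (rad/s): [2.57, 2.57, 3.14, 3.14, 3.14, 3.14].

### API

Orientations are given as a 3x3 rotation matrix whose columns are the frame's x, y, z axes.
In Python, from plant import get_state, get_image, camera_info, finish_job gives the robot as it stands.
- The arm moves only by the tool arm_command, never from a script. Its argument "rows" is a list of rows, each an object of numbers: "jaw": the opening, from 0 (shut) to 1 (fully open); "x", "y", "z": the shift along the tool's x, y, z in m; "wx", "wy", "wz": the turn, a rotation vector about the tool's x, y, z in rad. A call has 1 to 12 rows; each row is the pose to reach, as a shift and turn from the pose commanded when the call began, along the tool's axes at that moment; what a row does not reach only later rows make up. A row lasts 1/10 s, in which the tool goes at most 50 mm and 8.59 degrees, less where a joint would pass 70% of its speed; a pose out of reach is approached as far as the arm can. A call with a gripper value outside its range is refused whole. The fingers move at their own pace and stop on an object; the grip force is fixed at half the most. Time passes only in rows, so rows that repeat a pose let the fingers close. It gives the time, the measured TCP pose, the force, the opening and the grip force at its end, in the units of the state.
- get_state(): the state, without advancing time (a new reading comes with each control period).
- get_image(name): name is "scene" or "top" or "wrist"; returns the picture (420x560x3 uint8, red, green, blue); there is no depth.
- camera_info(name): a dict with "intrinsics" (3x3 intrinsics, pixels), "k1" (the pictures are not rectified: a ray, as slopes to the right and down, at radius r is drawn at 1 + k1 r^2 times it, then the intrinsics apply), "extrinsics" (4x4, takes a point from world to camera coordinates). Camera axes: x right, y up, looking along -z (the intrinsics and any distortion apply to the point x, -y, -z); pixel columns grow to the right and rows downward; lengths in m; the calibration is good to about 2 mm. A picture is of the moment at which its call begins: read the wrist's pose just before it. camera_info takes no time and is no camera call; for the wrist camera it gives the pose at the moment of the call.
- finish_job(): hands the job in; it is judged then, once.
The state is a dict: "time_s": time; "joint_positions": joint angles; "joint_velocities": joint speeds; "joint_efforts": joint torques, N m; "position": TCP position; "ee_rot": TCP orientation; "contact_force": force on the tool from outside, world axes, zero at the start; "moment": the same for the moment, N m; "grip_width": finger opening in m; "gripper_force": force on a finger pad.
Only numpy, scipy, OpenCV 4.12 (cv2) and the standard library are available. Lean on these libraries where they do the work, as an engineer would, in place of code of your own. Each camera call takes 0.05 s, during which the arm holds its last target. There are 200 camera calls.

## Working session

There is one attempt and no reset: what is moved stays moved. The work goes in short steps, Python scripts to look and compute and a tool call to move; the robot and the scene stay as the last step left them, time stands still between calls to the robot, and variables do not carry over. Pictures are saved under pics/ and viewed, at most 14 in all, crops included, and the job is handed in when it is done.

Besides the shell and the picture viewer there is one more tool, called after "Request:" as name(argument=value, ...) on one line, values as JSON. arm_command: Moves the arm, as the interface text tells. Its arguments: {"type":"object","properties":{"rows":{"type":"array","items":{"type":"object","properties":{"jaw":{"type":"number"},"x":{"type":"number"},"y":{"type":"number"},"z":{"type":"number"},"wx":{"type":"number"},"wy":{"type":"number"},"wz":{"type":"number"}}}}},"required":["rows"]}

```bash
ls; mkdir -p pics
python3 - <<'E'
from plant import *
import cv2,numpy as np
s=get_state();print({k:np.round(v,3).tolist() for k,v in s.items()})
for n in("scene","top"):
    im=get_image(n);cv2.imwrite(f"pics/{n}0.png",im[...,::-1]);c=camera_info(n);print(n,{k:np.round(v,3).tolist() for k,v in c.items()})
E
```

```text
pics
{'time_s': 0.0, 'joint_positions': [-1.326, 0.277, -0.028, 1.268, -0.0, 1.467], 'joint_velocities': [-0.001, -0.001, -0.0, 0.0, 0.001, 0.0], 'joint_efforts': [0.001, -44.551, 29.52, 0.016, -0.0, -0.0], 'position': [0.213, -0.587, 0.23], 'ee_rot': [[0.94, 0.341, -0.001], [0.341, -0.94, 0.002], [0.0, -0.002, -1.0]], 'contact_force': [-0.281, 0.749, -0.359], 'moment': [-0.013, -0.026, 0.006], 'gripper_force': 0.0, 'grip_width': 0.085}
scene {'intrinsics': [[436.893, 0.0, 287.021], [0.0, 436.893, 210.003], [0.0, 0.0, 1.0]], 'k1': -0.14, 'extrinsics': [[-0.905, -0.425, -0.017, 0.427], [0.282, -0.628, 0.726, -0.417], [-0.319, 0.652, 0.688, -0.627], [0.0, 0.0, 0.0, 1.0]]}
top {'intrinsics': [[433.63, 0.0, 281.644], [0.0, 433.63, 203.875], [0.0, 0.0, 1.0]], 'k1': -0.082, 'extrinsics': [[0.0, -1.0, 0.012, -0.216], [0.998, 0.001, 0.061, -0.625], [-0.061, 0.012, 0.998, -1.037], [0.0, 0.0, 0.0, 1.0]]}
```

View pics/scene0.png

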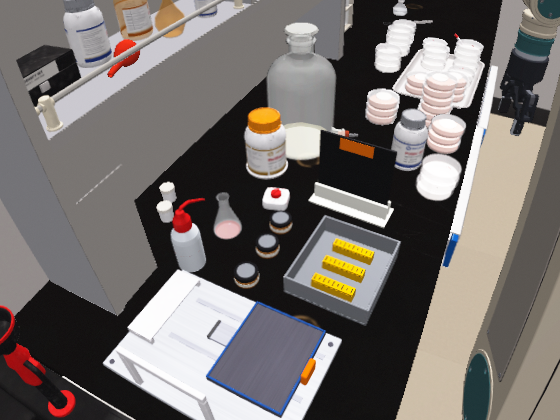

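View pics/top0.png

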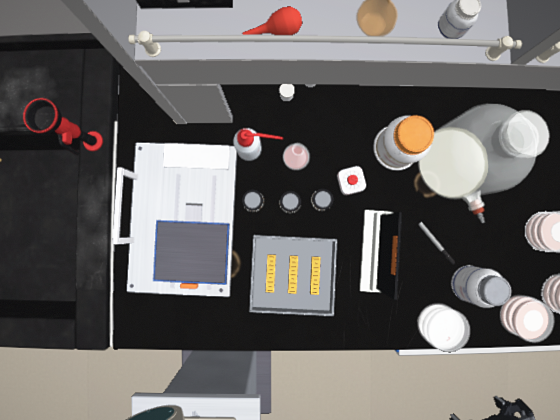

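Scene and top views show the tray at left (157–229, 221–283 px in top), three jars at (253,201), (290,202) and (322,200), the box at (250–337, 235–315), and the stand and panel at about (363–400, 210–297). Next I'll measure them.

```bash
cat > h.py <<'E'
from plant import *
import cv2,numpy as np
from scipy.spatial.transform import Rotation as R
def ray(n,uv,c=None):
    c=c or camera_info(n);K=np.array(c["intrinsics"]);E=np.array(c["extrinsics"]);k=c["k1"]
    uv=np.atleast_2d(np.array(uv,float));d=(uv-K[:2,2])/[K[0,0],K[1,1]]
    s=d.copy()
    for _ in range(30): s=d/(1+k*(s**2).sum(1,keepdims=True))
    D=np.c_[s[:,0],-s[:,1],-np.ones(len(s))]@E[:3,:3]
    return -E[:3,:3].T@E[:3,3],D
def cast(n,uv,z,c=None):
    o,D=ray(n,uv,c);return o+D*((z-o[2])/D[:,2])[:,None]
def blobs(im,lo,hi,amin=30):
    m=cv2.inRange(cv2.cvtColor(im,cv2.COLOR_RGB2HSV),np.array(lo),np.array(hi))
    cs,_=cv2.findContours(m,cv2.RETR_EXTERNAL,cv2.CHAIN_APPROX_NONE)
    return sorted([c for c in cs if cv2.contourArea(c)>amin],key=cv2.contourArea,reverse=True)
def rect(c): (x,y),(w,h),a=cv2.minAreaRect(c);return cv2.boxPoints(((x,y),(w,h),a))
def go(p,yaw=None,Rt=None):
    "print shift/turn for tool to world p; yaw = direction of tool y in world (mod pi)"
    s=get_state();T=np.array(s["ee_rot"]);p=np.array(p)
    if Rt is None and yaw is not None:
        y0=np.arctan2(T[1,1],T[0,1]);d=(yaw-y0+np.pi/2)%np.pi-np.pi/2;yw=y0+d
        y=np.array([np.cos(yw),np.sin(yw),0]);z=np.array([0,0,-1.]);Rt=np.c_[np.cross(y,z),y,z]
    t=T.T@(p-s["position"]);w=R.from_matrix(T.T@Rt).as_rotvec() if Rt is not None else np.zeros(3)
    print("xyz",np.round(t,4),"w",np.round(w,3),"rows",int(np.ceil(max(np.linalg.norm(t)/.05,np.linalg.norm(w)/.15)))+1)
def st():
    s=get_state();print("t%.1f"%s["time_s"],"p",np.round(s["position"],4),"F",np.round(s["contact_force"],1),"w%.4f g%.1f"%(s["grip_width"],s["gripper_force"]),"q",np.round(s["joint_positions"],2))
E
python3 - <<'E'
from h import *
im=get_image("top")
def show(nm,cs,z,n=3):
    for c in cs[:n]:
        b=rect(c);w=cast("top",b,z);print(nm,"c",np.round(w.mean(0)[:2],3),"px",b.mean(0).round(),"sides",np.round(np.linalg.norm(np.diff(w,axis=0),axis=1),3),"dirs",np.round(np.degrees(np.arctan2(*(np.diff(w,axis=0)[:2,[1,0]].T))),1))
show("blue",blobs(im,(105,120,60),(130,255,255)),.029)
show("yellow",blobs(im,(20,120,120),(32,255,255)),.029,4)
show("orange",blobs(im,(5,150,120),(19,255,255)),.045,4)
# white plate
m=im.copy();m[:,:130]=0;m[:135]=0;m[:,242:]=0;m[300:]=0
show("plate",blobs(m,(0,0,150),(180,40,255),500),.012,1)
m=im.copy();m[:,:355]=0;m[:200]=0;m[300:]=0;m[:,390:]=0
show("stand",blobs(m,(0,0,150),(180,40,255),200),.045,2)
m=im.copy();m[:,:245]=0;m[:,340:]=0;m[:230]=0;m[320:]=0
show("box",blobs(m,(0,0,70),(180,60,220),500),.05,1)
g=cv2.cvtColor(im,cv2.COLOR_RGB2GRAY)
for u in((253,201),(290,202),(322,200)):
    r=g[u[1]-16:u[1]+17,u[0]-16:u[0]+17]; mm=(r>45).astype(np.uint8);mm=cv2.morphologyEx(mm,cv2.MORPH_CLOSE,np.ones((3,3)))
    cs,_=cv2.findContours(mm,0,1);c=max(cs,key=cv2.contourArea)+np.array([u[0]-16,u[1]-16]);show("jar",[c.astype(np.int32)],.03)
E
```

```text
blue c [ 0.475 -0.051] px [213. 266.] sides [0.195 0.098 0.195] dirs [ -44.3 -134.3]
yellow c [ 0.453 -0.296] px [315. 275.] sides [0.089 0.02  0.089] dirs [ -3.3 -93.3]
yellow c [ 0.455 -0.242] px [293. 274.] sides [0.089 0.019 0.089] dirs [ -2.9 -92.9]
yellow c [ 0.459 -0.188] px [270. 273.] sides [0.087 0.019 0.087] dirs [ -2.8 -92.8]
orange c [ 0.794 -0.538] px [414. 135.] sides [0.1   0.088 0.1  ] dirs [ -45.3 -135.4]
orange c [ 0.502 -0.484] px [394. 255.] sides [0.091 0.006 0.091] dirs [ -3.7 -93.1]
orange c [0.432 0.005] px [188. 285.] sides [0.04  0.009 0.04 ] dirs [ -89.7 -179.6]
plate c [0.604 0.028] px [183. 213.] sides [0.4   0.276 0.397] dirs [ -1.4 -92.8]
stand c [ 0.514 -0.431] px [372. 250.] sides [0.195 0.059 0.196] dirs [ -7.8 -97.2]
box c [ 0.456 -0.243] px [293. 275.] sides [0.182 0.201 0.182] dirs [ -2.6 -92.7]
jar c [ 0.632 -0.149] px [254. 201.] sides [0.048 0.048 0.048] dirs [ -89.9 -179.8]
jar c [ 0.627 -0.236] px [290. 203.] sides [0.048 0.048 0.048] dirs [ -44.9 -135.1]
jar c [ 0.635 -0.311] px [321. 200.] sides [0.049 0.049 0.049] dirs [-89.9 179.6]
```

Run:
```python
from h import *
im=get_image("top")
cs=[c for c in blobs(im,(105,120,60),(130,255,255),3) if 140<c[:,0,0].mean()<240]
P=np.vstack(cs);b=cv2.boxPoints(cv2.minAreaRect(P));w=cast("top",b,.029)
d=np.diff(w,axis=0)[:,:2];print("tray",w.mean(0),np.linalg.norm(d,axis=1),np.degrees(np.arctan2(d[:,1],d[:,0])),b.round())
c=blobs(im,(5,150,120),(19,255,255));
for x in c:
    b=rect(x)
    if abs(b.mean(0)[0]-394)<5: print("panel patch z.17",cast("top",b,.18).round(3))
go([.632,-.149,.12],yaw=0.0)
st()
```

```text
tray [ 0.47477421 -0.05069195  0.029     ] [0.19545543 0.09798534 0.19479825] [ -44.34500342 -134.257009    135.56513159] [[170. 281.]
 [227. 223.]
 [256. 251.]
 [199. 309.]]
panel patch z.17 [[ 0.471 -0.442  0.18 ]
 [ 0.549 -0.447  0.18 ]
 [ 0.549 -0.453  0.18 ]
 [ 0.47  -0.448  0.18 ]]
xyz [ 0.5433 -0.2689  0.111 ] w [-1.000e-03 -1.000e-03 -1.223e+00] rows 14
t0.2 p [ 0.2129 -0.5871  0.2306] F [0.4 0.5 0. ] w0.0852 g0.0 q [-1.33  0.28 -0.03  1.27 -0.    1.47]
```

Request:
arm_command(rows=[{"x": 0.543,"y": -0.269,"z": 0.01,"wz": -1.223,"jaw": 1},{"x": 0.543,"y": -0.269,"z": 0.01,"wz": -1.223,"jaw": 1},{"x": 0.543,"y": -0.269,"z": 0.01,"wz": -1.223,"jaw": 1},{"x": 0.543,"y": -0.269,"z": 0.01,"wz": -1.223,"jaw": 1},{"x": 0.543,"y": -0.269,"z": 0.01,"wz": -1.223,"jaw": 1},{"x": 0.543,"y": -0.269,"z": 0.01,"wz": -1.223,"jaw": 1},{"x": 0.543,"y": -0.269,"z": 0.01,"wz": -1.223,"jaw": 1},{"x": 0.543,"y": -0.269,"z": 0.01,"wz": -1.223,"jaw": 1},{"x": 0.543,"y": -0.269,"z": 0.01,"wz": -1.223,"jaw": 1},{"x": 0.543,"y": -0.269,"z": 0.01,"wz": -1.223,"jaw": 1},{"x": 0.543,"y": -0.269,"z": 0.01,"wz": -1.223,"jaw": 1},{"x": 0.543,"y": -0.269,"z": 0.01,"wz": -1.223,"jaw": 1}])

```text
schema error: expected keys jaw, x, y, z, wx, wy, wz
```

Run:
```python
from h import *
st();im=get_image("wrist");c=camera_info("wrist");cv2.imwrite("pics/w1.png",im[...,::-1])
print(np.round(c["intrinsics"],1).tolist(),c["k1"],np.round(c["extrinsics"],3).tolist())
go([.632,-.149,.1],yaw=0)
```

```text
t0.2 p [ 0.2129 -0.5871  0.2306] F [0.4 0.5 0. ] w0.0852 g0.0 q [-1.33  0.28 -0.03  1.27 -0.    1.47]
[[356.5, 0.0, 279.6], [0.0, 356.5, 207.2], [0.0, 0.0, 1.0]] 0.019092848610789144 [[0.342, -0.94, 0.0, -0.625], [0.892, 0.324, -0.314, 0.041], [0.295, 0.107, 0.95, -0.38], [0.0, 0.0, 0.0, 1.0]]
xyz [ 0.5434 -0.269   0.1311] w [-1.000e-03 -1.000e-03 -1.223e+00] rows 14
```

View pics/w1.png

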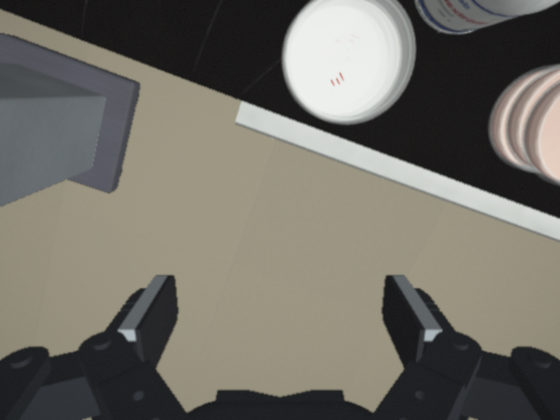

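The wrist view from the start pose shows only the bench edge, with nothing useful in it. Every row needs all seven keys.

Request:
arm_command(rows=[{"x": 0.543,"y": -0.269,"z": 0.01,"wx": 0,"wy": 0,"wz": -1.223,"jaw": 1},{"x": 0.543,"y": -0.269,"z": 0.01,"wx": 0,"wy": 0,"wz": -1.223,"jaw": 1},{"x": 0.543,"y": -0.269,"z": 0.01,"wx": 0,"wy": 0,"wz": -1.223,"jaw": 1},{"x": 0.543,"y": -0.269,"z": 0.01,"wx": 0,"wy": 0,"wz": -1.223,"jaw": 1},{"x": 0.543,"y": -0.269,"z": 0.01,"wx": 0,"wy": 0,"wz": -1.223,"jaw": 1},{"x": 0.543,"y": -0.269,"z": 0.01,"wx": 0,"wy": 0,"wz": -1.223,"jaw": 1},{"x": 0.543,"y": -0.269,"z": 0.01,"wx": 0,"wy": 0,"wz": -1.223,"jaw": 1},{"x": 0.543,"y": -0.269,"z": 0.01,"wx": 0,"wy": 0,"wz": -1.223,"jaw": 1},{"x": 0.543,"y": -0.269,"z": 0.01,"wx": 0,"wy": 0,"wz": -1.223,"jaw": 1},{"x": 0.543,"y": -0.269,"z": 0.01,"wx": 0,"wy": 0,"wz": -1.223,"jaw": 1},{"x": 0.543,"y": -0.269,"z": 0.01,"wx": 0,"wy": 0,"wz": -1.223,"jaw": 1},{"x": 0.543,"y": -0.269,"z": 0.01,"wx": 0,"wy": 0,"wz": -1.223,"jaw": 1}])

```text
time_s: 1.45
position: [0.6288, -0.1522, 0.2214]
ee_rot: [[-0.0, 1.0, 0.0], [1.0, 0.0, -0.0], [-0.0, 0.0, -1.0]]
contact_force: [-0.5, 0.3, -1.0]
grip_width: 0.0851
gripper_force: 0.0
```

Run:
```python
from h import *
st();im=get_image("wrist");cv2.imwrite("pics/w2.png",im[...,::-1])
go([.632,-.149,.1],yaw=0)
```

```text
t1.4 p [ 0.6288 -0.1522  0.2214] F [-0.5  0.3 -1. ] w0.0851 g0.0 q [-0.34  0.32  0.01  1.26 -0.    1.23]
xyz [-0.0029 -0.0025  0.121 ] w [ 0.005 -0.004  0.006] rows 4
```

View pics/w2.png

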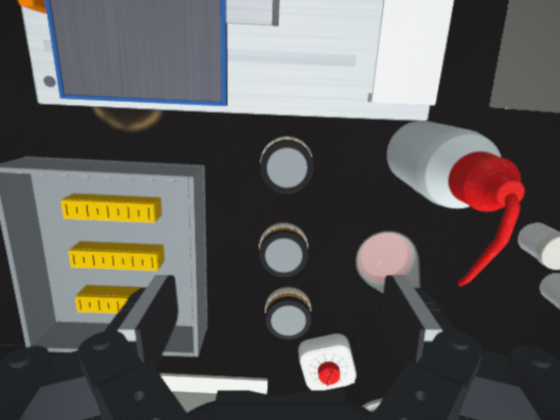

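The wrist view shows three jars at (287,167), (284,255) and (289,320), the bars at left, and the tray's lower-left edge at the top. I'll cross-check these against the top view.

Run:
```python
from h import *
im=cv2.imread("pics/w2.png")[...,::-1];c=camera_info("wrist")
print(cast("wrist",[(287,167),(284,255),(289,320)],.03,c).round(3))
print("bars",cast("wrist",[(110,210),(116,258)],.027,c).round(3))
print("tray edge pts bottom",cast("wrist",[(62,98),(226,103),(228,0),(52,0)],.029,c).round(3))
print("plate near-right edge",cast("wrist",[(40,100),(428,117)],.012,c).round(3))
```

```text
[[ 0.642 -0.135  0.03 ]
 [ 0.64  -0.227  0.03 ]
 [ 0.646 -0.306  0.03 ]]
bars [[ 0.467 -0.18   0.027]
 [ 0.466 -0.233  0.027]]
tray edge pts bottom [[ 0.441 -0.075  0.029]
 [ 0.586 -0.078  0.029]
 [ 0.591  0.004  0.029]
 [ 0.447  0.001  0.029]]
plate near-right edge [[ 0.411 -0.077  0.012]
 [ 0.777 -0.09   0.012]]
```

```bash
cat >> h.py <<'E'
def jars(n,boxes,c=None):
    pass
def proj(c,P):
    E=np.array(c["extrinsics"]);q=np.atleast_2d(P)@E[:3,:3].T+E[:3,3];s=np.c_[q[:,0]/-q[:,2],-q[:,1]/-q[:,2]]
    s=s*(1+c["k1"]*(s**2).sum(1,keepdims=True));K=np.array(c["intrinsics"]);return s*K[0,0]+K[:2,2]
E
python3 - <<'E'
from h import *
c=camera_info("wrist");im=get_image("wrist");t=get_image("top");st()
for n,i,cc in(("wrist",im,c),("top",t,camera_info("top"))):
    for b in blobs(i,(20,120,120),(32,255,255),100)[:3]:
        m=rect(b).mean(0);print(n,m.round(),cast(n,m,.029,cc).round(3))
    print(n,"cam",(-np.array(cc["extrinsics"])[:3,:3].T@np.array(cc["extrinsics"])[:3,3]).round(3))
s=get_state();T=s["ee_rot"];p=s["position"]
print("tips px",proj(c,[p+T@np.array([0,a,-.013]) for a in(-.0425,.0425)]+[p]).round())
E
```

```text
t1.6 p [ 0.6291 -0.1515  0.2208] F [ 0.2 -0.5  0.8] w0.0855 g0.0 q [-0.34  0.32  0.01  1.26  0.    1.23]
wrist [105. 213.] [[ 0.463 -0.183  0.029]]
wrist [109. 261.] [[ 0.46  -0.235  0.029]]
wrist [ 99. 304.] [[ 0.441 -0.287  0.029]]
wrist cam [ 0.632 -0.067  0.364]
top [315. 276.] [[ 0.453 -0.296  0.029]]
top [293. 274.] [[ 0.455 -0.242  0.029]]
top [270. 273.] [[ 0.459 -0.188  0.029]]
top cam [ 0.561 -0.203  1.076]
tips px [[167. 303.]
 [370. 303.]
 [269. 287.]]
```

Request:
arm_command(rows=[{"x": 0.006,"y": 0.006,"z": 0.05,"wx": 0,"wy": 0,"wz": 0,"jaw": 0.85},{"x": 0.006,"y": 0.006,"z": 0.1,"wx": 0,"wy": 0,"wz": 0,"jaw": 0.85},{"x": 0.006,"y": 0.006,"z": 0.15,"wx": 0,"wy": 0,"wz": 0,"jaw": 0.85},{"x": 0.006,"y": 0.006,"z": 0.18,"wx": 0,"wy": 0,"wz": 0,"jaw": 0.85},{"x": 0.006,"y": 0.006,"z": 0.2,"wx": 0,"wy": 0,"wz": 0,"jaw": 0.85},{"x": 0.006,"y": 0.006,"z": 0.21,"wx": 0,"wy": 0,"wz": 0,"jaw": 0.85},{"x": 0.006,"y": 0.006,"z": 0.21,"wx": 0,"wy": 0,"wz": 0,"jaw": 0.2},{"x": 0.006,"y": 0.006,"z": 0.21,"wx": 0,"wy": 0,"wz": 0,"jaw": 0.2},{"x": 0.006,"y": 0.006,"z": 0.21,"wx": 0,"wy": 0,"wz": 0,"jaw": 0.2},{"x": 0.006,"y": 0.006,"z": 0.21,"wx": 0,"wy": 0,"wz": 0,"jaw": 0.2},{"x": 0.006,"y": 0.006,"z": 0.21,"wx": 0,"wy": 0,"wz": 0,"jaw": 0.2}])

```text
time_s: 2.7
position: [0.6343, -0.1482, 0.0124]
ee_rot: [[-0.0, 1.0, 0.002], [1.0, 0.0, -0.001], [-0.001, 0.002, -1.0]]
contact_force: [0.8, 0.2, -1.1]
grip_width: 0.0501
gripper_force: 62.2
```

Run:
```python
from h import *
st();im=get_image("wrist");cv2.imwrite("pics/w3.png",im[...,::-1])
```

```text
t2.7 p [ 0.6343 -0.1482  0.0124] F [ 0.8  0.2 -1.1] w0.0501 g62.2 q [-0.33  0.5  -0.2   0.87  0.    1.24]
```

View pics/w3.png

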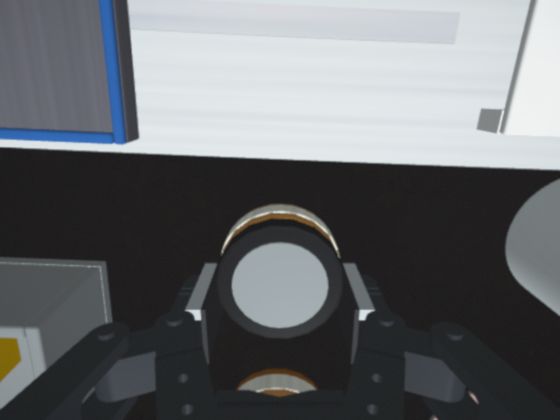

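The jar sits between the pads, with its cap centre at (280,285); grip width is 50 mm at 62 N.

Run:
```python
from h import *
c=camera_info("wrist");print(cast("wrist",[(280,285)],.03,c).round(4));p=get_state()["position"]
print("grasp axis px",proj(c,[[p[0],p[1],.03],[p[0],p[1]+.01,.03]]).round())
w=cast("wrist",[(138,140),(123,0),(0,148),(560,172)],.0,c)
print("tray corner rim z.029",cast("wrist",[(126,142)],.029,c).round(4),"edge pts",cast("wrist",[(103,0),(0,138)],.029,c).round(4))
print("plate edge",cast("wrist",[(0,147),(560,169)],.012,c).round(4))
```

```text
[[ 0.6343 -0.1415  0.03  ]]
grasp axis px [[280. 300.]
 [280. 278.]]
tray corner rim z.029 [[ 0.5805 -0.0853  0.029 ]] edge pts [[ 0.5795 -0.0418  0.029 ]
 [ 0.5376 -0.0841  0.029 ]]
plate edge [[ 0.5237 -0.0899  0.012 ]
 [ 0.7473 -0.0986  0.012 ]]
```

Request:
arm_command(rows=[{"x": 0,"y": 0,"z": -0.04,"wx": 0,"wy": 0,"wz": 0,"jaw": 0.2},{"x": 0.0,"y": 0,"z": -0.065,"wx": 0,"wy": 0,"wz": 0,"jaw": 0.2},{"x": 0.045,"y": -0.02,"z": -0.065,"wx": 0,"wy": 0,"wz": 0.038,"jaw": 0.2},{"x": 0.09,"y": -0.04,"z": -0.065,"wx": 0,"wy": 0,"wz": 0.038,"jaw": 0.2},{"x": 0.135,"y": -0.06,"z": -0.065,"wx": 0,"wy": 0,"wz": 0.038,"jaw": 0.2},{"x": 0.175,"y": -0.075,"z": -0.065,"wx": 0,"wy": 0,"wz": 0.038,"jaw": 0.2},{"x": 0.202,"y": -0.083,"z": -0.06,"wx": 0,"wy": 0,"wz": 0.038,"jaw": 0.2},{"x": 0.202,"y": -0.083,"z": -0.045,"wx": 0,"wy": 0,"wz": 0.038,"jaw": 0.2},{"x": 0.202,"y": -0.083,"z": -0.035,"wx": 0,"wy": 0,"wz": 0.038,"jaw": 0.2},{"x": 0.202,"y": -0.083,"z": -0.028,"wx": 0,"wy": 0,"wz": 0.038,"jaw": 0.2},{"x": 0.202,"y": -0.083,"z": -0.0265,"wx": 0,"wy": 0,"wz": 0.038,"jaw": 0.2},{"x": 0.202,"y": -0.083,"z": -0.0265,"wx": 0,"wy": 0,"wz": 0.038,"jaw": 0.2}])

```text
time_s: 3.95
position: [0.5512, 0.0535, 0.0382]
ee_rot: [[0.039, 0.999, 0.0], [0.999, -0.039, 0.0], [0.0, 0.0, -1.0]]
contact_force: [-0.7, 1.2, 1.5]
grip_width: 0.0496
gripper_force: 63.0
```

Request:
arm_command(rows=[{"x": 0,"y": 0,"z": 0,"wx": 0,"wy": 0,"wz": 0,"jaw": 0.85},{"x": 0,"y": 0,"z": 0,"wx": 0,"wy": 0,"wz": 0,"jaw": 0.85},{"x": 0,"y": 0,"z": 0,"wx": 0,"wy": 0,"wz": 0,"jaw": 0.85},{"x": 0,"y": 0,"z": -0.04,"wx": 0,"wy": 0,"wz": 0,"jaw": 0.85},{"x": 0,"y": 0,"z": -0.09,"wx": 0,"wy": 0,"wz": 0,"jaw": 0.85},{"x": 0,"y": 0,"z": -0.14,"wx": 0,"wy": 0,"wz": 0,"jaw": 0.85},{"x": -0.04,"y": 0.01,"z": -0.14,"wx": 0,"wy": 0,"wz": 0,"jaw": 0.85},{"x": -0.09,"y": 0.02,"z": -0.14,"wx": 0,"wy": 0,"wz": 0,"jaw": 0.85},{"x": -0.09,"y": 0.02,"z": -0.14,"wx": 0,"wy": 0,"wz": 0,"jaw": 0.85}])

```text
time_s: 4.85
position: [0.5691, -0.0415, 0.179]
ee_rot: [[0.044, 0.999, 0.003], [0.999, -0.044, -0.003], [-0.003, 0.004, -1.0]]
contact_force: [-0.3, 0.2, -0.2]
grip_width: 0.0727
gripper_force: 0.0
```

Run:
```python
from h import *
st();im=get_image("wrist");cv2.imwrite("pics/w4.png",im[...,::-1])
im=get_image("top");cv2.imwrite("pics/t4.png",im[...,::-1])
```

```text
t4.8 p [ 0.5691 -0.0415  0.179 ] F [-0.3  0.2 -0.2] w0.0727 g0.0 q [-0.18  0.21 -0.22  1.13 -0.    1.43]
```

View pics/w4.png

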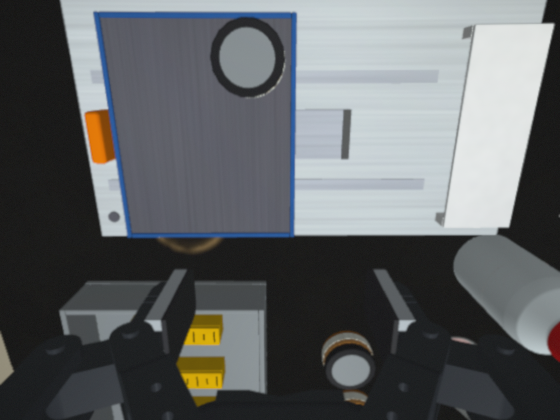

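Jar 1 stands in the tray, with its cap at (248,57). Tray rim corners are (96,13), (297,13), (294,236) and (130,237), and jar 2 is at (349,368).

Run:
```python
from h import *
c=camera_info("wrist")
w=cast("wrist",[(96,13),(297,13),(294,236),(130,237)],.029,c);d=np.diff(w,axis=0);print(w.round(4),"centre",w.mean(0).round(4),np.linalg.norm(d,axis=1).round(3),np.degrees(np.arctan2(d[:,1],d[:,0])).round(1))
print("jar1",cast("wrist",(248,57),.056,c).round(4),"jar2",cast("wrist",(349,368),.03,c).round(4))
im=cv2.imread("pics/t4.png")[...,::-1];g=cv2.cvtColor(im,cv2.COLOR_RGB2GRAY)
for u in((290,202),(322,200)):
    r=g[u[1]-16:u[1]+17,u[0]-16:u[0]+17]; cs,_=cv2.findContours((r>45).astype(np.uint8),0,1);q=max(cs,key=cv2.contourArea);m=rect(q).mean(0)+np.array(u)-16;print(m,cast("top",m,.03).round(3))
go([.63,-.228,.1],yaw=0)
```

```text
[[ 0.4397  0.0995  0.029 ]
 [ 0.585   0.0943  0.029 ]
 [ 0.5781 -0.081   0.029 ]
 [ 0.4334 -0.0761  0.029 ]] centre [0.5091 0.0092 0.029 ] [0.145 0.175 0.145] [ -2.  -92.2 178.1]
jar1 [[0.5496 0.0642 0.056 ]] jar2 [[ 0.6293 -0.2259  0.03  ]]
[290.         202.99999809] [[ 0.627 -0.236  0.03 ]]
[321. 200.] [[ 0.635 -0.311  0.03 ]]
xyz [-0.1876  0.0705  0.0777] w [-0.    -0.    -0.041] rows 6
```

Request:
arm_command(rows=[{"x": -0.045,"y": 0.02,"z": 0,"wx": 0,"wy": 0,"wz": -0.04,"jaw": 0.85},{"x": -0.09,"y": 0.035,"z": 0,"wx": 0,"wy": 0,"wz": -0.04,"jaw": 0.85},{"x": -0.135,"y": 0.05,"z": 0,"wx": 0,"wy": 0,"wz": -0.04,"jaw": 0.85},{"x": -0.188,"y": 0.07,"z": 0.02,"wx": 0,"wy": 0,"wz": -0.04,"jaw": 0.85},{"x": -0.188,"y": 0.07,"z": 0.06,"wx": 0,"wy": 0,"wz": -0.04,"jaw": 0.85},{"x": -0.188,"y": 0.07,"z": 0.11,"wx": 0,"wy": 0,"wz": -0.04,"jaw": 0.85},{"x": -0.188,"y": 0.07,"z": 0.15,"wx": 0,"wy": 0,"wz": -0.04,"jaw": 0.85},{"x": -0.188,"y": 0.07,"z": 0.167,"wx": 0,"wy": 0,"wz": -0.04,"jaw": 0.85},{"x": -0.188,"y": 0.07,"z": 0.167,"wx": 0,"wy": 0,"wz": -0.04,"jaw": 0.85},{"x": -0.188,"y": 0.07,"z": 0.167,"wx": 0,"wy": 0,"wz": -0.04,"jaw": 0.2},{"x": -0.188,"y": 0.07,"z": 0.167,"wx": 0,"wy": 0,"wz": -0.04,"jaw": 0.2},{"x": -0.188,"y": 0.07,"z": 0.167,"wx": 0,"wy": 0,"wz": -0.04,"jaw": 0.2}])

```text
time_s: 6.15
position: [0.6318, -0.2276, 0.0133]
ee_rot: [[-0.003, 1.0, 0.004], [1.0, 0.003, -0.002], [-0.002, 0.004, -1.0]]
contact_force: [0.6, -0.7, -0.9]
grip_width: 0.0494
gripper_force: 62.1
```

Request:
arm_command(rows=[{"x": 0,"y": 0,"z": 0,"wx": 0,"wy": 0,"wz": 0,"jaw": 0.2},{"x": 0,"y": 0,"z": 0,"wx": 0,"wy": 0,"wz": 0,"jaw": 0.2}])

```text
time_s: 6.35
position: [0.6315, -0.2276, 0.0128]
ee_rot: [[-0.002, 1.0, 0.003], [1.0, 0.002, -0.001], [-0.001, 0.003, -1.0]]
contact_force: [0.3, 1.1, 6.0]
grip_width: 0.0499
gripper_force: 62.7
```

```bash
cat >> h.py <<'E'
def darkcap(z):
    "centre of grey cap disc nearest the TCP in the wrist view"
    c=camera_info("wrist");im=get_image("wrist");g=cv2.GaussianBlur(cv2.cvtColor(im,cv2.COLOR_RGB2GRAY),(5,5),0)
    m=cv2.inRange(g,110,210);cs,_=cv2.findContours(m,0,1)
    for q in cs:
        a=cv2.contourArea(q);(x,y),r=cv2.minEnclosingCircle(q)
        if a>400 and a/(np.pi*r*r)>.8: print("disc",round(x),round(y),round(r),cast("wrist",(x,y),z,c).round(4))
    return im
E
python3 - <<'E'
from h import *
st();darkcap(.03)
go([.547,.0076,.04],yaw=-.037)
E
```

```text
t6.3 p [ 0.6315 -0.2276  0.0128] F [0.3 1.1 6. ] w0.0499 g62.7 q [-0.44  0.53 -0.15  0.89  0.    1.13]
disc 280 314 48 [[ 0.6314 -0.2346  0.03  ]]
xyz [ 0.2354 -0.0838 -0.0277] w [0.003 0.001 0.039] rows 7
```

Request:
arm_command(rows=[{"x": 0,"y": 0,"z": -0.04,"wx": 0,"wy": 0,"wz": 0,"jaw": 0.2},{"x": 0.0,"y": 0,"z": -0.065,"wx": 0,"wy": 0,"wz": 0,"jaw": 0.2},{"x": 0.045,"y": -0.018,"z": -0.068,"wx": 0,"wy": 0,"wz": 0.039,"jaw": 0.2},{"x": 0.09,"y": -0.036,"z": -0.068,"wx": 0,"wy": 0,"wz": 0.039,"jaw": 0.2},{"x": 0.135,"y": -0.054,"z": -0.068,"wx": 0,"wy": 0,"wz": 0.039,"jaw": 0.2},{"x": 0.18,"y": -0.07,"z": -0.068,"wx": 0,"wy": 0,"wz": 0.039,"jaw": 0.2},{"x": 0.22,"y": -0.08,"z": -0.068,"wx": 0,"wy": 0,"wz": 0.039,"jaw": 0.2},{"x": 0.241,"y": -0.084,"z": -0.06,"wx": 0,"wy": 0,"wz": 0.039,"jaw": 0.2},{"x": 0.241,"y": -0.084,"z": -0.045,"wx": 0,"wy": 0,"wz": 0.039,"jaw": 0.2},{"x": 0.241,"y": -0.084,"z": -0.033,"wx": 0,"wy": 0,"wz": 0.039,"jaw": 0.2},{"x": 0.241,"y": -0.084,"z": -0.0265,"wx": 0,"wy": 0,"wz": 0.039,"jaw": 0.2},{"x": 0.241,"y": -0.084,"z": -0.026,"wx": 0,"wy": 0,"wz": 0.039,"jaw": 0.2}])

```text
time_s: 7.6
position: [0.5555, 0.0148, 0.0458]
ee_rot: [[0.036, 0.999, 0.02], [0.999, -0.036, 0.003], [0.004, 0.02, -1.0]]
contact_force: [6.7, 6.9, 30.1]
grip_width: 0.0494
gripper_force: 66.3
```

Request:
arm_command(rows=[{"x": 0,"y": 0,"z": 0,"wx": 0,"wy": 0,"wz": 0,"jaw": 0.85},{"x": 0,"y": 0,"z": 0,"wx": 0,"wy": 0,"wz": 0,"jaw": 0.85},{"x": 0,"y": 0,"z": 0,"wx": 0,"wy": 0,"wz": 0,"jaw": 0.85},{"x": 0,"y": 0,"z": -0.04,"wx": 0,"wy": 0,"wz": 0,"jaw": 0.85},{"x": 0,"y": 0,"z": -0.09,"wx": 0,"wy": 0,"wz": 0,"jaw": 0.85},{"x": 0,"y": 0,"z": -0.14,"wx": 0,"wy": 0,"wz": 0,"jaw": 0.85},{"x": -0.05,"y": 0.01,"z": -0.14,"wx": 0,"wy": 0,"wz": 0,"jaw": 0.85},{"x": -0.1,"y": 0.02,"z": -0.14,"wx": 0,"wy": 0,"wz": 0,"jaw": 0.85},{"x": -0.15,"y": 0.04,"z": -0.14,"wx": 0,"wy": 0,"wz": 0,"jaw": 0.85},{"x": -0.2,"y": 0.06,"z": -0.14,"wx": 0,"wy": 0,"wz": 0,"jaw": 0.85},{"x": -0.2,"y": 0.06,"z": -0.14,"wx": 0,"wy": 0,"wz": 0,"jaw": 0.85}])

```text
time_s: 8.7
position: [0.5989, -0.1934, 0.1755]
ee_rot: [[0.042, 0.999, -0.0], [0.999, -0.042, -0.002], [-0.002, -0.0, -1.0]]
contact_force: [-0.8, 1.0, 0.3]
grip_width: 0.0725
gripper_force: 0.0
```

Run:
```python
from h import *
st();im=darkcap(.03);cv2.imwrite("pics/w5.png",im[...,::-1])
im=get_image("top");cv2.imwrite("pics/t5.png",im[...,::-1]);g=cv2.cvtColor(im,cv2.COLOR_RGB2GRAY)
u=(322,200);r=g[u[1]-16:u[1]+17,u[0]-16:u[0]+17]; cs,_=cv2.findContours((r>45).astype(np.uint8),0,1);q=max(cs,key=cv2.contourArea);m=rect(q).mean(0)+np.array(u)-16;print(m,cast("top",m,.03).round(3))
go([.638,-.308,.012],yaw=0)
```

```text
t8.7 p [ 0.5989 -0.1934  0.1755] F [-0.8  1.   0.3] w0.0725 g0.0 q [-0.41  0.32 -0.09  1.16 -0.    1.2 ]
disc 327 312 20 [[ 0.6384 -0.3142  0.03  ]]
[318.5 198. ] [[ 0.639 -0.305  0.03 ]]
xyz [-0.1164  0.0456  0.163 ] w [-0.002 -0.001 -0.04 ] rows 6
```

View pics/w5.png

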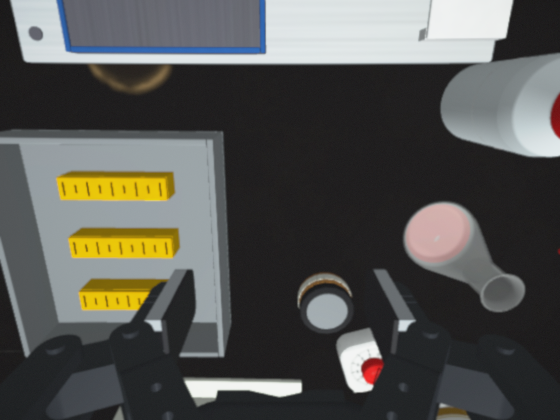

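Jar 3 is at (327,312) and still standing. Jar 2's placing met 30 N, so I'll look at the tray.

Run:
```python
import cv2,numpy as np
a=cv2.imread("pics/t5.png");from plant import get_image
b=get_image("scene")[...,::-1]
A=cv2.resize(a[135:320,125:345],None,fx=1.8,fy=1.8,interpolation=2);B=cv2.resize(b[230:400,190:350],None,fx=2.3,fy=2.3,interpolation=2)
h=max(len(A),len(B));o=np.zeros((h,A.shape[1]+B.shape[1],3),np.uint8);o[:len(A),:A.shape[1]]=A;o[:len(B),A.shape[1]:]=B;print(o.shape);cv2.imwrite("pics/c5.png",o)
```

```text
(391, 764, 3)
```

View pics/c5.png

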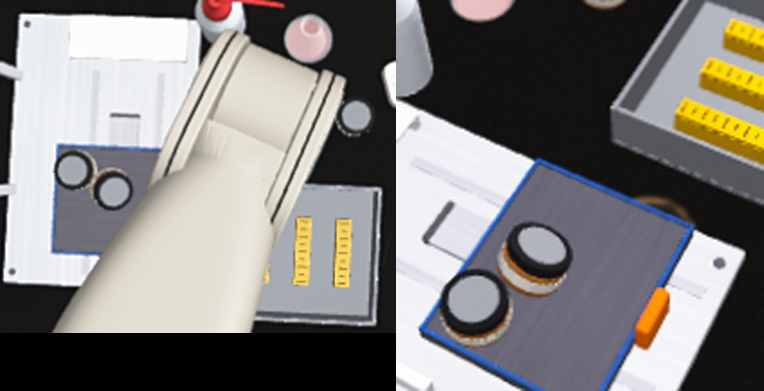

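Jar 2 sits askew against jar 1, apparently tilted. I'll take a closer look.

Request:
arm_command(rows=[{"x": 0.045,"y": -0.02,"z": -0.02,"wx": 0,"wy": 0,"wz": 0,"jaw": 0.85},{"x": 0.09,"y": -0.045,"z": -0.02,"wx": 0,"wy": 0,"wz": 0,"jaw": 0.85},{"x": 0.12,"y": -0.065,"z": -0.02,"wx": 0,"wy": 0,"wz": 0,"jaw": 0.85},{"x": 0.12,"y": -0.065,"z": -0.02,"wx": 0,"wy": 0,"wz": 0,"jaw": 0.85},{"x": 0.12,"y": -0.065,"z": -0.02,"wx": 0,"wy": 0,"wz": 0,"jaw": 0.85}])

```text
time_s: 9.35
position: [0.536, -0.0638, 0.1966]
ee_rot: [[0.033, 0.999, -0.001], [0.999, -0.033, 0.0], [0.0, -0.001, -1.0]]
contact_force: [-0.4, 0.2, -0.3]
grip_width: 0.0724
gripper_force: 0.0
```

Run:
```python
from h import *
st();im=darkcap(.056);cv2.imwrite("pics/w6.png",im[...,::-1])
```

```text
t9.3 p [ 0.536  -0.0638  0.1966] F [-0.4  0.2 -0.3] w0.0724 g0.0 q [-0.24  0.15 -0.26  1.16 -0.    1.37]
disc 277 106 25 [[0.5362 0.0047 0.056 ]]
disc 314 21 29 [[0.5641 0.0613 0.056 ]]
```

View pics/w6.png

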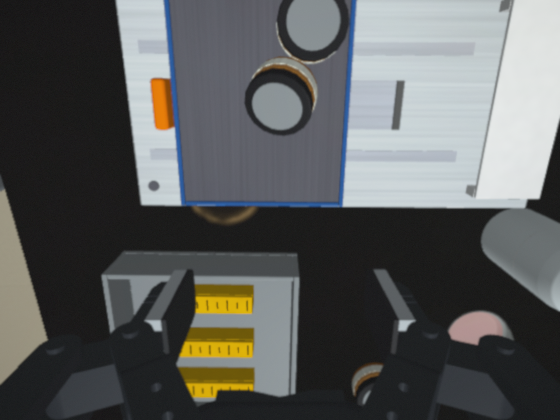

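Jar 2 (cap (277,106)) is tipped against jar 1 (cap (314,21)), which has shifted in x. I'll regrasp jar 2 and set it at the tray's right side.

Request:
arm_command(rows=[{"x": 0.04,"y": 0.002,"z": 0.04,"wx": 0,"wy": 0,"wz": 0,"jaw": 0.85},{"x": 0.073,"y": 0.002,"z": 0.08,"wx": 0,"wy": 0,"wz": 0,"jaw": 0.85},{"x": 0.073,"y": 0.002,"z": 0.12,"wx": 0,"wy": 0,"wz": 0,"jaw": 0.85},{"x": 0.073,"y": 0.002,"z": 0.145,"wx": 0,"wy": 0,"wz": 0,"jaw": 0.85},{"x": 0.073,"y": 0.002,"z": 0.155,"wx": 0,"wy": 0,"wz": 0,"jaw": 0.85},{"x": 0.073,"y": 0.002,"z": 0.155,"wx": 0,"wy": 0,"wz": 0,"jaw": 0.85},{"x": 0.073,"y": 0.002,"z": 0.155,"wx": 0,"wy": 0,"wz": 0,"jaw": 0.2},{"x": 0.073,"y": 0.002,"z": 0.155,"wx": 0,"wy": 0,"wz": 0,"jaw": 0.2},{"x": 0.073,"y": 0.002,"z": 0.155,"wx": 0,"wy": 0,"wz": 0,"jaw": 0.2},{"x": 0.073,"y": 0.002,"z": 0.155,"wx": 0,"wy": 0,"wz": 0,"jaw": 0.2},{"x": 0.073,"y": 0.002,"z": 0.155,"wx": 0,"wy": 0,"wz": 0,"jaw": 0.2}])

```text
time_s: 10.5
position: [0.5444, 0.0062, 0.0437]
ee_rot: [[0.037, 0.999, 0.004], [0.999, -0.037, -0.001], [-0.001, 0.004, -1.0]]
contact_force: [0.6, -0.6, 5.0]
grip_width: 0.0503
gripper_force: 62.4
```

Request:
arm_command(rows=[{"x": 0,"y": 0,"z": -0.02,"wx": 0,"wy": 0,"wz": 0,"jaw": 0.2},{"x": 0,"y": 0,"z": -0.05,"wx": 0,"wy": 0,"wz": 0,"jaw": 0.2},{"x": 0,"y": 0,"z": -0.05,"wx": 0,"wy": 0,"wz": 0,"jaw": 0.2}])

```text
time_s: 10.8
position: [0.545, 0.0067, 0.0954]
ee_rot: [[0.037, 0.999, 0.006], [0.999, -0.037, -0.0], [0.0, 0.006, -1.0]]
contact_force: [1.8, -0.2, -0.6]
grip_width: 0.0501
gripper_force: 62.5
```

Run:
```python
from h import *
st();im=darkcap(.1);cv2.imwrite("pics/w7.png",im[...,::-1])
```

```text
t10.8 p [0.545  0.0067 0.0954] F [ 1.8 -0.2 -0.6] w0.0501 g62.5 q [-0.11  0.24 -0.38  0.94  0.    1.5 ]
disc 313 138 38 [[0.5598 0.069  0.1   ]]
```

View pics/w7.png

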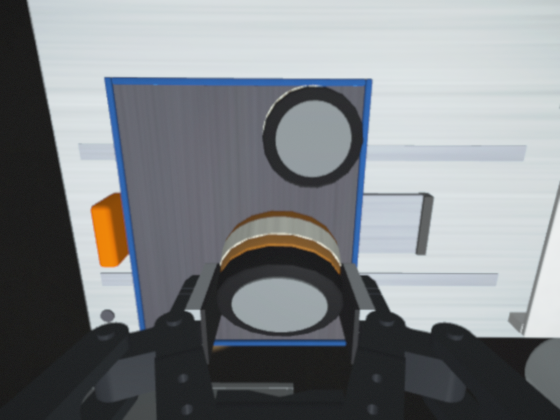

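Jar 1 stands upright at (313,138). Jar 2 is held tilted in the grip, top towards −y by roughly 0.6 rad, so I'll turn the tool about its closing axis to right it.

Request:
arm_command(rows=[{"x": -0.03,"y": 0,"z": 0,"wx": 0,"wy": -0.14,"wz": 0,"jaw": 0.2},{"x": -0.055,"y": 0,"z": 0,"wx": 0,"wy": -0.28,"wz": 0,"jaw": 0.2},{"x": -0.06,"y": 0,"z": 0.01,"wx": 0,"wy": -0.42,"wz": 0,"jaw": 0.2},{"x": -0.06,"y": 0,"z": 0.02,"wx": 0,"wy": -0.5,"wz": 0,"jaw": 0.2},{"x": -0.06,"y": 0,"z": 0.02,"wx": 0,"wy": -0.5,"wz": 0,"jaw": 0.2}])

```text
time_s: 11.35
position: [0.5364, -0.0514, 0.0678]
ee_rot: [[0.026, 0.999, -0.024], [0.878, -0.034, -0.478], [-0.479, -0.009, -0.878]]
contact_force: [-0.4, -0.5, -0.3]
grip_width: 0.0496
gripper_force: 62.4
```

Run:
```python
from h import *
st();c=camera_info("wrist");im=darkcap(.09);cv2.imwrite("pics/w8.png",im[...,::-1]);b=get_image("scene")
s=get_state();print(np.round(s["ee_rot"],3).tolist())
B=cv2.resize(b[210:400,190:350,::-1],None,fx=2.2,fy=2.2);A=im[100:,100:460,::-1];o=np.zeros((420,B.shape[1]+360,3),np.uint8);o[:len(B),:B.shape[1]]=B;o[:320,B.shape[1]:]=A;cv2.imwrite("pics/c8.png",o)
```

```text
t11.3 p [ 0.5364 -0.0514  0.0678] F [-0.4 -0.5 -0.3] w0.0496 g62.4 q [ 0.04  0.34 -0.41  0.88 -0.5   1.66]
[[0.03, 0.999, -0.02], [0.878, -0.036, -0.478], [-0.478, -0.003, -0.878]]
```

View pics/c8.png

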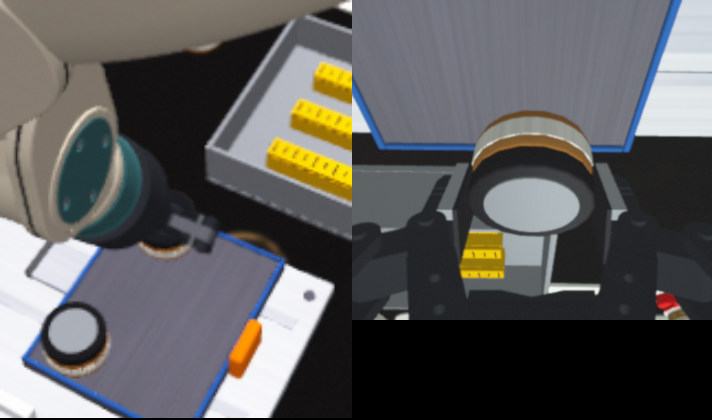

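Request:
arm_command(rows=[{"x": 0.005,"y": 0,"z": 0.009,"wx": 0,"wy": 0,"wz": 0,"jaw": 0.2},{"x": 0.01,"y": 0,"z": 0.0175,"wx": 0,"wy": 0,"wz": 0,"jaw": 0.2},{"x": 0.013,"y": 0,"z": 0.024,"wx": 0,"wy": 0,"wz": 0,"jaw": 0.2},{"x": 0.015,"y": 0,"z": 0.027,"wx": 0,"wy": 0,"wz": 0,"jaw": 0.2},{"x": 0.016,"y": 0,"z": 0.029,"wx": 0,"wy": 0,"wz": 0,"jaw": 0.2},{"x": 0.016,"y": 0,"z": 0.029,"wx": 0,"wy": 0,"wz": 0,"jaw": 0.2}])

```text
time_s: 12.05
position: [0.5399, -0.0539, 0.0398]
ee_rot: [[0.032, 0.999, -0.018], [0.876, -0.037, -0.481], [-0.481, -0.001, -0.877]]
contact_force: [-3.4, -0.6, 5.7]
grip_width: 0.0498
gripper_force: 63.2
```

Request:
arm_command(rows=[{"x": 0,"y": 0,"z": 0,"wx": 0,"wy": 0,"wz": 0,"jaw": 0.85},{"x": 0,"y": 0,"z": 0,"wx": 0,"wy": 0,"wz": 0,"jaw": 0.85},{"x": 0,"y": 0,"z": 0,"wx": 0,"wy": 0,"wz": 0,"jaw": 0.85},{"x": -0.02,"y": 0,"z": -0.035,"wx": 0,"wy": 0,"wz": 0,"jaw": 0.85},{"x": -0.04,"y": 0,"z": -0.07,"wx": 0,"wy": 0,"wz": 0,"jaw": 0.85},{"x": -0.06,"y": 0,"z": -0.11,"wx": 0,"wy": 0.12,"wz": 0,"jaw": 0.85},{"x": -0.075,"y": 0,"z": -0.13,"wx": 0,"wy": 0.26,"wz": 0,"jaw": 0.85},{"x": -0.08,"y": 0,"z": -0.14,"wx": 0,"wy": 0.4,"wz": 0,"jaw": 0.85},{"x": -0.08,"y": 0,"z": -0.14,"wx": 0,"wy": 0.5,"wz": 0,"jaw": 0.85},{"x": -0.08,"y": 0,"z": -0.14,"wx": 0,"wy": 0.5,"wz": 0,"jaw": 0.85}])

```text
time_s: 13.05
position: [0.5408, -0.0587, 0.2013]
ee_rot: [[0.041, 0.999, 0.003], [0.999, -0.041, -0.0], [-0.0, 0.003, -1.0]]
contact_force: [-0.9, 0.0, -0.3]
grip_width: 0.0727
gripper_force: 0.0
```

Run:
```python
from h import *
st();c=camera_info("wrist");im=darkcap(.056);cv2.imwrite("pics/w9.png",im[...,::-1])
b=get_image("scene");t=get_image("top")
B=cv2.resize(b[200:400,170:350,::-1],None,fx=2,fy=2);A=im[:,100:460,::-1];o=np.zeros((420,B.shape[1]+360,3),np.uint8);o[:len(B),:B.shape[1]]=B;o[:,B.shape[1]:]=A;cv2.imwrite("pics/c9.png",o)
```

```text
t13.1 p [ 0.5408 -0.0587  0.2013] F [-0.9  0.  -0.3] w0.0727 g0.0 q [-0.23  0.15 -0.25  1.17  0.    1.38]
disc 278 177 22 [[ 0.5404 -0.0471  0.056 ]]
disc 306 28 29 [[0.5653 0.0629 0.056 ]]
```

View pics/c9.png

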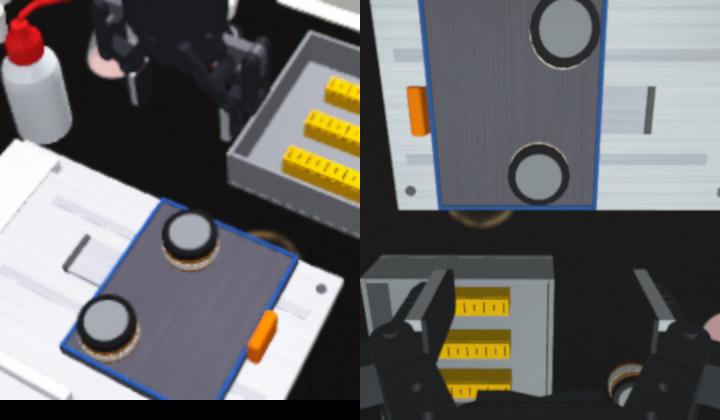

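Both jars now stand upright, caps at (278,177) and (306,28). I'll check the tray position in case the bump moved it.

Run:
```python
from h import *
c=camera_info("wrist")
w=cast("wrist",[(180,209),(337,209)],.029,c);print("rim near-right, far-right corners",w.round(4))
print("rim far edge @v30",cast("wrist",(346,30),.029,c).round(4),"jar1 cap edges",cast("wrist",[(340,30),(270,30)],.056,c).round(4))
print("tab",cast("wrist",[(153,87),(171,87)],.045,c).round(4))
b=[rect(q) for q in blobs(get_image("top"),(5,150,120),(19,255,255))]
for q in b:
    if abs(q.mean(0)[0]-188)<10: print("tab top",q.mean(0),cast("top",q.mean(0),.045).round(4))
go([.638,-.309,.012],yaw=0)
```

```text
rim near-right, far-right corners [[ 0.446  -0.0776  0.029 ]
 [ 0.5912 -0.0828  0.029 ]]
rim far edge @v30 [[0.5959 0.0663 0.029 ]] jar1 cap edges [[0.587  0.0629 0.056 ]
 [0.5365 0.0648 0.056 ]]
tab [[0.4425 0.0292 0.045 ]
 [0.4566 0.0288 0.045 ]]
xyz [-0.2497  0.1082  0.187 ] w [-0.002  0.    -0.036] rows 8
```

The rim and tab show the carriage has already crept about 12 mm forward, so I'll pull it back later. Jar 3 next.

Request:
arm_command(rows=[{"x": -0.045,"y": 0.02,"z": 0,"wx": 0,"wy": 0,"wz": -0.036,"jaw": 0.85},{"x": -0.09,"y": 0.04,"z": 0,"wx": 0,"wy": 0,"wz": -0.036,"jaw": 0.85},{"x": -0.135,"y": 0.06,"z": 0,"wx": 0,"wy": 0,"wz": -0.036,"jaw": 0.85},{"x": -0.18,"y": 0.08,"z": 0,"wx": 0,"wy": 0,"wz": -0.036,"jaw": 0.85},{"x": -0.22,"y": 0.1,"z": 0.0,"wx": 0,"wy": 0,"wz": -0.036,"jaw": 0.85},{"x": -0.25,"y": 0.108,"z": 0.0,"wx": 0,"wy": 0,"wz": -0.036,"jaw": 0.85},{"x": -0.25,"y": 0.108,"z": 0.045,"wx": 0,"wy": 0,"wz": -0.036,"jaw": 0.85},{"x": -0.25,"y": 0.108,"z": 0.09,"wx": 0,"wy": 0,"wz": -0.036,"jaw": 0.85},{"x": -0.25,"y": 0.108,"z": 0.135,"wx": 0,"wy": 0,"wz": -0.036,"jaw": 0.85},{"x": -0.25,"y": 0.108,"z": 0.17,"wx": 0,"wy": 0,"wz": -0.036,"jaw": 0.85},{"x": -0.25,"y": 0.108,"z": 0.187,"wx": 0,"wy": 0,"wz": -0.036,"jaw": 0.85},{"x": -0.25,"y": 0.108,"z": 0.187,"wx": 0,"wy": 0,"wz": -0.036,"jaw": 0.85}])

```text
time_s: 14.45
position: [0.6362, -0.3072, 0.009]
ee_rot: [[-0.001, 1.0, -0.007], [1.0, 0.001, 0.004], [0.004, -0.007, -1.0]]
contact_force: [-0.4, -0.1, -0.1]
grip_width: 0.0726
gripper_force: 0.0
```

Run:
```python
from h import *
st();darkcap(.03)
```

```text
t14.4 p [ 0.6362 -0.3072  0.009 ] F [-0.4 -0.1 -0.1] w0.0726 g0.0 q [-0.54  0.59 -0.05  0.94 -0.    1.03]
disc 284 316 49 [[ 0.638  -0.3129  0.03  ]]
```

Request:
arm_command(rows=[{"x": -0.003,"y": 0,"z": -0.002,"wx": 0,"wy": 0,"wz": 0,"jaw": 0.85},{"x": -0.003,"y": 0,"z": -0.002,"wx": 0,"wy": 0,"wz": 0,"jaw": 0.2},{"x": -0.003,"y": 0,"z": -0.002,"wx": 0,"wy": 0,"wz": 0,"jaw": 0.2},{"x": -0.003,"y": 0,"z": -0.002,"wx": 0,"wy": 0,"wz": 0,"jaw": 0.2},{"x": -0.003,"y": 0,"z": -0.002,"wx": 0,"wy": 0,"wz": 0,"jaw": 0.2},{"x": -0.003,"y": 0,"z": -0.002,"wx": 0,"wy": 0,"wz": 0,"jaw": 0.2},{"x": -0.003,"y": 0,"z": -0.03,"wx": 0,"wy": 0,"wz": 0,"jaw": 0.2},{"x": -0.003,"y": 0,"z": -0.07,"wx": 0,"wy": 0,"wz": 0,"jaw": 0.2},{"x": -0.003,"y": 0,"z": -0.09,"wx": 0,"wy": 0,"wz": 0,"jaw": 0.2},{"x": -0.003,"y": 0,"z": -0.09,"wx": 0,"wy": 0,"wz": 0,"jaw": 0.2}])

```text
time_s: 15.5
position: [0.642, -0.3152, 0.1091]
ee_rot: [[0.001, 1.0, 0.009], [1.0, -0.001, -0.005], [-0.005, 0.009, -1.0]]
contact_force: [-0.3, -0.2, -0.5]
grip_width: 0.0492
gripper_force: 62.3
```

Run:
```python
from h import *
st();darkcap(.12)
o=np.array([.5215,.0085]);a=-.037;M=np.array([[np.cos(a),-np.sin(a)],[np.sin(a),np.cos(a)]])
for q in((-.040,.05),(-.045,-.033),(-.08,0)): print(q,(o+M@np.array(q)).round(4))
p=o+M@np.array([-.04,.05]);go([p[0],p[1],.038],yaw=-.037)
```

```text
t15.5 p [ 0.642  -0.3152  0.1091] F [-0.3 -0.2 -0.5] w0.0492 g62.3 q [-0.55  0.5   0.04  1.09  0.    1.03]
disc 280 286 46 [[ 0.642  -0.3132  0.12  ]]
(-0.04, 0.05) [0.4834 0.0599]
(-0.045, -0.033) [ 0.4753 -0.0228]
(-0.08, 0) [0.4416 0.0115]
xyz [ 0.3742 -0.1578  0.0662] w [0.005 0.003 0.036] rows 10
```

Request:
arm_command(rows=[{"x": 0.045,"y": -0.03,"z": 0,"wx": 0,"wy": 0,"wz": 0.036,"jaw": 0.2},{"x": 0.09,"y": -0.06,"z": 0,"wx": 0,"wy": 0,"wz": 0.036,"jaw": 0.2},{"x": 0.13,"y": -0.08,"z": 0,"wx": 0,"wy": 0,"wz": 0.036,"jaw": 0.2},{"x": 0.17,"y": -0.1,"z": 0,"wx": 0,"wy": 0,"wz": 0.036,"jaw": 0.2},{"x": 0.21,"y": -0.12,"z": 0,"wx": 0,"wy": 0,"wz": 0.036,"jaw": 0.2},{"x": 0.25,"y": -0.14,"z": 0,"wx": 0,"wy": 0,"wz": 0.036,"jaw": 0.2},{"x": 0.29,"y": -0.158,"z": 0,"wx": 0,"wy": 0,"wz": 0.036,"jaw": 0.2},{"x": 0.33,"y": -0.158,"z": 0,"wx": 0,"wy": 0,"wz": 0.036,"jaw": 0.2},{"x": 0.37,"y": -0.158,"z": 0.01,"wx": 0,"wy": 0,"wz": 0.036,"jaw": 0.2},{"x": 0.37,"y": -0.158,"z": 0.02,"wx": 0,"wy": 0,"wz": 0.036,"jaw": 0.2},{"x": 0.37,"y": -0.158,"z": 0.02,"wx": 0,"wy": 0,"wz": 0.036,"jaw": 0.2},{"x": 0.37,"y": -0.158,"z": 0.02,"wx": 0,"wy": 0,"wz": 0.036,"jaw": 0.2}])

```text
time_s: 16.75
position: [0.4799, 0.0565, 0.0819]
ee_rot: [[0.038, 0.999, -0.003], [0.999, -0.038, -0.0], [-0.001, -0.003, -1.0]]
contact_force: [0.3, 0.7, -1.4]
grip_width: 0.0491
gripper_force: 62.5
```

Request:
arm_command(rows=[{"x": 0,"y": 0,"z": 0,"wx": 0,"wy": 0,"wz": 0,"jaw": 0.2},{"x": 0,"y": 0,"z": 0,"wx": 0,"wy": 0,"wz": 0,"jaw": 0.2}])

```text
time_s: 16.95
position: [0.4815, 0.0561, 0.0833]
ee_rot: [[0.039, 0.999, 0.001], [0.999, -0.039, -0.0], [-0.0, 0.001, -1.0]]
contact_force: [0.6, -0.6, -0.7]
grip_width: 0.0488
gripper_force: 62.5
```

Run:
```python
from h import *
st();im=darkcap(.12);cv2.imwrite("pics/w10.png",im[...,::-1]);c=camera_info("wrist");darkcap(.056)
go([.4834,.056,.04],yaw=-.037)
```

```text
t16.9 p [0.4815 0.0561 0.0833] F [ 0.6 -0.6 -0.7] w0.0488 g62.5 q [-0.02  0.16 -0.51  0.9  -0.    1.59]
disc 280 286 46 [[0.4821 0.0734 0.12  ]]
disc 442 234 39 [[0.5346 0.0907 0.12  ]]
disc 280 286 46 [[0.4807 0.0352 0.056 ]]
disc 442 234 39 [[0.5651 0.0627 0.056 ]]
xyz [-0.0003  0.0019  0.0433] w [ 0.001  0.    -0.002] rows 2
```

View pics/w10.png

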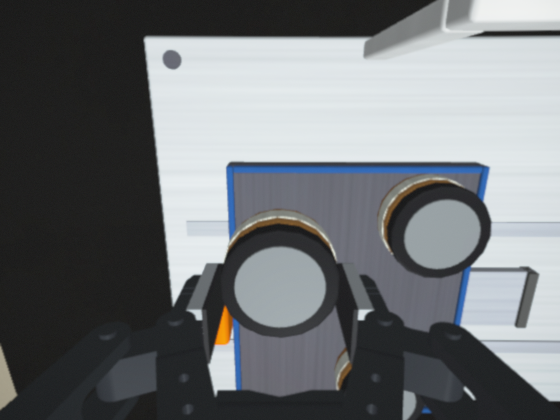

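The held jar looks upright at (280,286), jar 1 is at (442,234), and the free tray space below is clear. Lowering.

Request:
arm_command(rows=[{"x": 0,"y": 0.002,"z": 0.015,"wx": 0,"wy": 0,"wz": 0,"jaw": 0.2},{"x": 0,"y": 0.002,"z": 0.028,"wx": 0,"wy": 0,"wz": 0,"jaw": 0.2},{"x": 0,"y": 0.002,"z": 0.035,"wx": 0,"wy": 0,"wz": 0,"jaw": 0.2},{"x": 0,"y": 0.002,"z": 0.039,"wx": 0,"wy": 0,"wz": 0,"jaw": 0.2},{"x": 0,"y": 0.002,"z": 0.041,"wx": 0,"wy": 0,"wz": 0,"jaw": 0.2},{"x": 0,"y": 0.002,"z": 0.041,"wx": 0,"wy": 0,"wz": 0,"jaw": 0.2},{"x": 0,"y": 0.002,"z": 0.041,"wx": 0,"wy": 0,"wz": 0,"jaw": 0.2}])

```text
time_s: 17.75
position: [0.4858, 0.0568, 0.0446]
ee_rot: [[0.037, 0.999, 0.005], [0.999, -0.037, -0.001], [-0.0, 0.005, -1.0]]
contact_force: [-1.3, -0.6, 12.0]
grip_width: 0.0491
gripper_force: 63.8
```

Request:
arm_command(rows=[{"x": 0,"y": 0,"z": 0,"wx": 0,"wy": 0,"wz": 0,"jaw": 0.72},{"x": 0,"y": 0,"z": 0,"wx": 0,"wy": 0,"wz": 0,"jaw": 0.72},{"x": 0,"y": 0,"z": -0.005,"wx": 0,"wy": 0,"wz": 0,"jaw": 0.72},{"x": 0,"y": 0,"z": -0.04,"wx": 0,"wy": 0,"wz": 0,"jaw": 0.72},{"x": 0,"y": 0,"z": -0.09,"wx": 0,"wy": 0,"wz": 0,"jaw": 0.72},{"x": -0.03,"y": 0,"z": -0.12,"wx": 0,"wy": 0,"wz": 0,"jaw": 0.72},{"x": -0.07,"y": 0,"z": -0.135,"wx": 0,"wy": 0,"wz": 0,"jaw": 0.72},{"x": -0.12,"y": 0,"z": -0.135,"wx": 0,"wy": 0,"wz": 0,"jaw": 0.72},{"x": -0.12,"y": 0,"z": -0.135,"wx": 0,"wy": 0,"wz": 0,"jaw": 0.72},{"x": -0.12,"y": 0,"z": -0.135,"wx": 0,"wy": 0,"wz": 0,"jaw": 0.72}])

```text
time_s: 18.75
position: [0.4781, -0.0636, 0.1769]
ee_rot: [[0.04, 0.999, -0.001], [0.999, -0.04, 0.001], [0.001, -0.001, -1.0]]
contact_force: [-1.5, -0.0, -0.6]
grip_width: 0.0615
gripper_force: 0.0
```

Run:
```python
from h import *
st();c=camera_info("wrist");im=darkcap(.056);cv2.imwrite("pics/w11.png",im[...,::-1])
go([.458,-.237,.12],yaw=np.pi/2-.048)
```

```text
t18.8 p [ 0.4781 -0.0636  0.1769] F [-1.5 -0.  -0.6] w0.0615 g0.0 q [-0.27  0.06 -0.4   1.11  0.    1.34]
disc 367 175 26 [[ 0.545  -0.0469  0.056 ]]
disc 283 22 31 [[0.4851 0.0585 0.056 ]]
xyz [-0.175  -0.0132  0.0564] w [-0.    -0.002 -1.561] rows 12
```

View pics/w11.png

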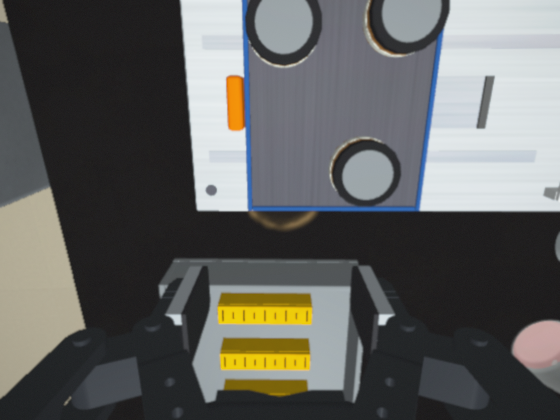

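All three jars stand in the tray at (283,22), (408,10) and (367,175). That was my last allowed picture, so from here I work by numbers only. Going to feel the bars, bar_b first.

Request:
arm_command(rows=[{"x": -0.03,"y": 0,"z": 0,"wx": 0,"wy": 0,"wz": -0.14,"jaw": 0.5},{"x": -0.06,"y": 0,"z": 0,"wx": 0,"wy": 0,"wz": -0.29,"jaw": 0.5},{"x": -0.09,"y": 0,"z": 0,"wx": 0,"wy": 0,"wz": -0.43,"jaw": 0.5},{"x": -0.12,"y": 0,"z": 0,"wx": 0,"wy": 0,"wz": -0.58,"jaw": 0.5},{"x": -0.15,"y": -0.013,"z": 0,"wx": 0,"wy": 0,"wz": -0.72,"jaw": 0.5},{"x": -0.175,"y": -0.013,"z": 0,"wx": 0,"wy": 0,"wz": -0.87,"jaw": 0.5},{"x": -0.175,"y": -0.013,"z": 0.01,"wx": 0,"wy": 0,"wz": -1.02,"jaw": 0.5},{"x": -0.175,"y": -0.013,"z": 0.03,"wx": 0,"wy": 0,"wz": -1.16,"jaw": 0.5},{"x": -0.175,"y": -0.013,"z": 0.05,"wx": 0,"wy": 0,"wz": -1.31,"jaw": 0.5},{"x": -0.175,"y": -0.013,"z": 0.07,"wx": 0,"wy": 0,"wz": -1.45,"jaw": 0.5},{"x": -0.175,"y": -0.013,"z": 0.075,"wx": 0,"wy": 0,"wz": -1.56,"jaw": 0.5},{"x": -0.175,"y": -0.013,"z": 0.075,"wx": 0,"wy": 0,"wz": -1.56,"jaw": 0.5}])

```text
time_s: 20.0
position: [0.4581, -0.2345, 0.1]
ee_rot: [[-0.999, 0.045, -0.004], [0.045, 0.999, 0.003], [0.004, 0.003, -1.0]]
contact_force: [0.0, 1.2, 1.2]
grip_width: 0.0428
gripper_force: 0.0
```

Request:
arm_command(rows=[{"x": 0,"y": 0,"z": 0,"wx": 0,"wy": 0,"wz": 0,"jaw": 0.5},{"x": 0,"y": 0,"z": 0,"wx": 0,"wy": 0,"wz": 0,"jaw": 0.5}])

```text
time_s: 20.2
position: [0.4598, -0.2368, 0.1025]
ee_rot: [[-0.999, 0.048, 0.001], [0.048, 0.999, -0.0], [-0.001, -0.0, -1.0]]
contact_force: [-1.4, -0.7, 0.5]
grip_width: 0.0424
gripper_force: 0.0
```

Run:
```python
from h import *
st();c=camera_info("wrist");im=get_image("wrist")
for b in blobs(im,(20,100,80),(32,255,255),100)[:4]:
    r=rect(b);w=cast("wrist",r,.029,c);d=np.diff(w,axis=0)[:2];print(r.mean(0).round(),w.mean(0).round(4),np.linalg.norm(d,axis=1).round(3),np.degrees(np.arctan2(d[:,1],d[:,0])).round(1))
go([.458,-.237,.012],yaw=np.pi/2-.048)
```

```text
t20.2 p [ 0.4598 -0.2368  0.1025] F [-1.4 -0.7  0.5] w0.0424 g0.0 q [-0.6   0.19 -0.42  0.95  0.   -0.55]
[194. 208.] [ 0.4519 -0.2914  0.029 ] [0.024 0.092] [92.9 -0.7]
[355. 208.] [ 0.4566 -0.1884  0.029 ] [0.092 0.023] [176.7  83.7]
[273. 209.] [ 0.4546 -0.2409  0.029 ] [0.019 0.092] [87.3 -2.2]
xyz [0.0019 0.     0.0907] w [-0.001  0.001 -0.   ] rows 3
```

Request:
arm_command(rows=[{"x": 0.003,"y": -0.002,"z": 0.04,"wx": 0,"wy": 0,"wz": 0,"jaw": 0.5},{"x": 0.003,"y": -0.002,"z": 0.065,"wx": 0,"wy": 0,"wz": 0,"jaw": 0.5},{"x": 0.003,"y": -0.002,"z": 0.08,"wx": 0,"wy": 0,"wz": 0,"jaw": 0.5},{"x": 0.003,"y": -0.002,"z": 0.087,"wx": 0,"wy": 0,"wz": 0,"jaw": 0.5},{"x": 0.003,"y": -0.002,"z": 0.087,"wx": 0,"wy": 0,"wz": 0,"jaw": 0.5},{"x": 0.003,"y": -0.002,"z": 0.087,"wx": 0,"wy": 0,"wz": 0,"jaw": 0.1},{"x": 0.003,"y": -0.002,"z": 0.087,"wx": 0,"wy": 0,"wz": 0,"jaw": 0.1},{"x": 0.003,"y": -0.002,"z": 0.087,"wx": 0,"wy": 0,"wz": 0,"jaw": 0.1},{"x": 0.003,"y": -0.002,"z": 0.087,"wx": 0,"wy": 0,"wz": 0,"jaw": 0.1},{"x": 0.003,"y": -0.002,"z": 0.087,"wx": 0,"wy": 0,"wz": 0,"jaw": 0.1}])

```text
time_s: 21.25
position: [0.4572, -0.2399, 0.0165]
ee_rot: [[-0.999, 0.048, 0.002], [0.048, 0.999, -0.002], [-0.002, -0.002, -1.0]]
contact_force: [-0.8, 0.1, 5.4]
grip_width: 0.0183
gripper_force: 61.2
```

Request:
arm_command(rows=[{"x": 0,"y": 0,"z": -0.002,"wx": 0,"wy": 0,"wz": 0,"jaw": 0.1},{"x": 0,"y": 0,"z": -0.004,"wx": 0,"wy": 0,"wz": 0,"jaw": 0.1},{"x": 0,"y": 0,"z": -0.005,"wx": 0,"wy": 0,"wz": 0,"jaw": 0.1},{"x": 0,"y": 0,"z": -0.005,"wx": 0,"wy": 0,"wz": 0,"jaw": 0.1}])

```text
time_s: 21.65
position: [0.4557, -0.2389, 0.0188]
ee_rot: [[-0.999, 0.048, -0.0], [0.048, 0.999, 0.0], [0.0, 0.0, -1.0]]
contact_force: [3.0, -2.9, -14.5]
grip_width: 0.0181
gripper_force: 59.6
```

bar_b holds fast (14.5 N), so bar_a next.

Request:
arm_command(rows=[{"x": 0,"y": 0,"z": 0.003,"wx": 0,"wy": 0,"wz": 0,"jaw": 0.5},{"x": 0,"y": 0,"z": 0.003,"wx": 0,"wy": 0,"wz": 0,"jaw": 0.5},{"x": 0,"y": 0,"z": -0.03,"wx": 0,"wy": 0,"wz": 0,"jaw": 0.5},{"x": 0,"y": 0.015,"z": -0.05,"wx": 0,"wy": 0,"wz": 0,"jaw": 0.5},{"x": 0,"y": 0.054,"z": -0.045,"wx": 0,"wy": 0,"wz": 0,"jaw": 0.5},{"x": 0,"y": 0.054,"z": -0.03,"wx": 0,"wy": 0,"wz": 0,"jaw": 0.5},{"x": 0,"y": 0.054,"z": -0.01,"wx": 0,"wy": 0,"wz": 0,"jaw": 0.5},{"x": 0,"y": 0.054,"z": 0.003,"wx": 0,"wy": 0,"wz": 0,"jaw": 0.5},{"x": 0,"y": 0.054,"z": 0.003,"wx": 0,"wy": 0,"wz": 0,"jaw": 0.5},{"x": 0,"y": 0.054,"z": 0.003,"wx": 0,"wy": 0,"wz": 0,"jaw": 0.1},{"x": 0,"y": 0.054,"z": 0.003,"wx": 0,"wy": 0,"wz": 0,"jaw": 0.1},{"x": 0,"y": 0.054,"z": 0.003,"wx": 0,"wy": 0,"wz": 0,"jaw": 0.1}])

```text
time_s: 22.85
position: [0.4594, -0.1858, 0.018]
ee_rot: [[-0.999, 0.048, 0.002], [0.048, 0.999, -0.001], [-0.002, -0.001, -1.0]]
contact_force: [-0.5, 0.4, 2.4]
grip_width: 0.0183
gripper_force: 61.1
```

Request:
arm_command(rows=[{"x": 0,"y": 0,"z": 0,"wx": 0,"wy": 0,"wz": 0,"jaw": 0.1},{"x": 0,"y": 0,"z": 0,"wx": 0,"wy": 0,"wz": 0,"jaw": 0.1},{"x": 0,"y": 0,"z": -0.003,"wx": 0,"wy": 0,"wz": 0,"jaw": 0.1},{"x": 0,"y": 0,"z": -0.006,"wx": 0,"wy": 0,"wz": 0,"jaw": 0.1},{"x": 0,"y": 0,"z": -0.006,"wx": 0,"wy": 0,"wz": 0,"jaw": 0.1},{"x": 0,"y": 0,"z": -0.006,"wx": 0,"wy": 0,"wz": 0,"jaw": 0.1}])

```text
time_s: 23.45
position: [0.4582, -0.185, 0.0204]
ee_rot: [[-0.999, 0.048, -0.0], [0.048, 0.999, 0.0], [0.0, 0.0, -1.0]]
contact_force: [5.8, -3.5, -21.3]
grip_width: 0.0183
gripper_force: 62.3
```

bar_a is fastened too (21 N), so bar_c is the loose one.

Request:
arm_command(rows=[{"x": 0,"y": 0,"z": 0.004,"wx": 0,"wy": 0,"wz": 0,"jaw": 0.5},{"x": 0,"y": 0,"z": 0.004,"wx": 0,"wy": 0,"wz": 0,"jaw": 0.5},{"x": 0,"y": 0,"z": -0.03,"wx": 0,"wy": 0,"wz": 0,"jaw": 0.5},{"x": 0,"y": -0.02,"z": -0.05,"wx": 0,"wy": 0,"wz": 0,"jaw": 0.5},{"x": 0,"y": -0.065,"z": -0.05,"wx": 0,"wy": 0,"wz": 0,"jaw": 0.5},{"x": 0,"y": -0.108,"z": -0.045,"wx": 0,"wy": 0,"wz": 0,"jaw": 0.5},{"x": 0,"y": -0.108,"z": -0.025,"wx": 0,"wy": 0,"wz": 0,"jaw": 0.5},{"x": 0,"y": -0.108,"z": -0.005,"wx": 0,"wy": 0,"wz": 0,"jaw": 0.5},{"x": 0,"y": -0.108,"z": 0.005,"wx": 0,"wy": 0,"wz": 0,"jaw": 0.5},{"x": 0,"y": -0.108,"z": 0.005,"wx": 0,"wy": 0,"wz": 0,"jaw": 0.5},{"x": 0,"y": -0.108,"z": 0.005,"wx": 0,"wy": 0,"wz": 0,"jaw": 0.1},{"x": 0,"y": -0.108,"z": 0.005,"wx": 0,"wy": 0,"wz": 0,"jaw": 0.1}])

```text
time_s: 24.65
position: [0.4543, -0.2934, 0.0194]
ee_rot: [[-0.999, 0.047, 0.001], [0.047, 0.999, -0.001], [-0.001, -0.001, -1.0]]
contact_force: [-0.3, 0.6, -1.3]
grip_width: 0.0178
gripper_force: 60.8
```

Request:
arm_command(rows=[{"x": 0,"y": 0,"z": 0,"wx": 0,"wy": 0,"wz": 0,"jaw": 0.1},{"x": 0,"y": 0,"z": 0,"wx": 0,"wy": 0,"wz": 0,"jaw": 0.1},{"x": 0,"y": 0,"z": 0,"wx": 0,"wy": 0,"wz": 0,"jaw": 0.1},{"x": 0,"y": 0,"z": -0.003,"wx": 0,"wy": 0,"wz": 0,"jaw": 0.1},{"x": 0,"y": 0,"z": -0.006,"wx": 0,"wy": 0,"wz": 0,"jaw": 0.1},{"x": 0,"y": 0,"z": -0.006,"wx": 0,"wy": 0,"wz": 0,"jaw": 0.1},{"x": 0,"y": 0,"z": -0.006,"wx": 0,"wy": 0,"wz": 0,"jaw": 0.1}])

```text
time_s: 25.35
position: [0.4532, -0.2929, 0.0239]
ee_rot: [[-0.999, 0.048, -0.0], [0.048, 0.999, 0.0], [0.0, 0.0, -1.0]]
contact_force: [-0.4, 0.3, -1.2]
grip_width: 0.0179
gripper_force: 60.7
```

bar_c lifts freely (−1.2 N, its own weight). Carrying it over the tray.

Request:
arm_command(rows=[{"x": 0,"y": 0,"z": -0.04,"wx": 0,"wy": 0,"wz": 0,"jaw": 0.1},{"x": 0,"y": 0,"z": -0.09,"wx": 0,"wy": 0,"wz": 0,"jaw": 0.1},{"x": 0,"y": 0.04,"z": -0.1,"wx": 0,"wy": 0,"wz": 0.14,"jaw": 0.1},{"x": 0,"y": 0.08,"z": -0.1,"wx": 0,"wy": 0,"wz": 0.29,"jaw": 0.1},{"x": -0.003,"y": 0.12,"z": -0.1,"wx": 0,"wy": 0,"wz": 0.43,"jaw": 0.1},{"x": -0.006,"y": 0.16,"z": -0.1,"wx": 0,"wy": 0,"wz": 0.58,"jaw": 0.1},{"x": -0.009,"y": 0.19,"z": -0.1,"wx": 0,"wy": 0,"wz": 0.72,"jaw": 0.1},{"x": -0.012,"y": 0.22,"z": -0.1,"wx": 0,"wy": 0,"wz": 0.87,"jaw": 0.1},{"x": -0.012,"y": 0.25,"z": -0.1,"wx": 0,"wy": 0,"wz": 1.02,"jaw": 0.1},{"x": -0.012,"y": 0.268,"z": -0.1,"wx": 0,"wy": 0,"wz": 1.16,"jaw": 0.1},{"x": -0.012,"y": 0.268,"z": -0.1,"wx": 0,"wy": 0,"wz": 1.31,"jaw": 0.1},{"x": -0.012,"y": 0.268,"z": -0.1,"wx": 0,"wy": 0,"wz": 1.45,"jaw": 0.1}])

```text
time_s: 26.55
position: [0.4777, -0.025, 0.1236]
ee_rot: [[-0.069, 0.998, -0.001], [0.998, 0.069, 0.0], [0.0, -0.001, -1.0]]
contact_force: [-0.3, 0.2, -2.0]
grip_width: 0.018
gripper_force: 60.7
```

Request:
arm_command(rows=[{"x": 0,"y": 0,"z": 0,"wx": 0,"wy": 0,"wz": 0.11,"jaw": 0.1},{"x": 0,"y": 0,"z": 0,"wx": 0,"wy": 0,"wz": 0.11,"jaw": 0.1},{"x": 0,"y": 0,"z": 0,"wx": 0,"wy": 0,"wz": 0.11,"jaw": 0.1},{"x": 0,"y": 0,"z": 0,"wx": 0,"wy": 0,"wz": 0.11,"jaw": 0.1}])

```text
time_s: 26.95
position: [0.478, -0.026, 0.1239]
ee_rot: [[0.036, 0.999, -0.0], [0.999, -0.036, 0.0], [0.0, -0.0, -1.0]]
contact_force: [0.4, -0.3, -1.6]
grip_width: 0.0181
gripper_force: 60.7
```

Run:
```python
from h import *
st();c=camera_info("wrist");im=darkcap(.056);c=camera_info("wrist")
for nm,lo,hi,z in(("tab",(5,150,120),(18,255,255),.045),("bar",(20,100,80),(32,255,255),.14)):
    for b in blobs(im,lo,hi,60)[:2]:
        r=rect(b);w=cast("wrist",r,z,c);d=np.diff(w,axis=0)[:2];print(nm,r.round().tolist(),w.mean(0).round(4),np.linalg.norm(d,axis=1).round(3),np.degrees(np.arctan2(d[:,1],d[:,0])).round(1))
m=cv2.inRange(cv2.cvtColor(im,cv2.COLOR_RGB2HSV),(105,120,60),(130,255,255))
P=cv2.findNonZero(m)[:,0,:];s=P.sum(1);f=P[:,0]-P[:,1];q=np.array([P[s.argmin()],P[f.argmax()],P[s.argmax()],P[f.argmin()]])
print("rim px",q.tolist(),cast("wrist",q,.029,c).round(4).tolist())
go([.478,-.026,.039],yaw=-.037)
```

```text
t26.9 p [ 0.478  -0.026   0.1239] F [ 0.4 -0.3 -1.6] w0.0181 g60.7 q [-0.19  0.1  -0.48  0.99 -0.    1.42]
disc 384 250 30 [[ 0.5449 -0.0467  0.056 ]]
disc 287 80 36 [[0.4854 0.0592 0.056 ]]
disc 440 66 39 [[0.5691 0.0628 0.056 ]]
tab [[219.0, 133.0], [239.0, 133.0], [242.0, 196.0], [222.0, 197.0]] [0.4484 0.01   0.045 ] [0.012 0.04 ] [  0.5 -91.6]
bar [[247.0, 172.0], [313.0, 172.0], [313.0, 397.0], [247.0, 397.0]] [ 0.4783 -0.0257  0.14  ] [0.024 0.104] [ -2.  -90.4]
rim px [[238, 17], [484, 17], [442, 280], [245, 259]] [[0.4576, 0.0957, 0.029], [0.6029, 0.09, 0.029], [0.5977, -0.0858, 0.029], [0.4512, -0.0634, 0.029]]
xyz [-0.     -0.0001  0.0849] w [-0.    -0.     0.001] rows 3
```

The tab and rim show the carriage now at about +18 mm. I'll place the bar relative to the tray, then pull the carriage back by its tab.

Request:
arm_command(rows=[{"x": -0.002,"y": 0.009,"z": 0.03,"wx": 0,"wy": 0,"wz": 0,"jaw": 0.1},{"x": -0.002,"y": 0.009,"z": 0.055,"wx": 0,"wy": 0,"wz": 0,"jaw": 0.1},{"x": -0.002,"y": 0.009,"z": 0.07,"wx": 0,"wy": 0,"wz": 0,"jaw": 0.1},{"x": -0.002,"y": 0.009,"z": 0.078,"wx": 0,"wy": 0,"wz": 0,"jaw": 0.1},{"x": -0.002,"y": 0.009,"z": 0.081,"wx": 0,"wy": 0,"wz": 0,"jaw": 0.1},{"x": -0.002,"y": 0.009,"z": 0.082,"wx": 0,"wy": 0,"wz": 0,"jaw": 0.1},{"x": -0.002,"y": 0.009,"z": 0.082,"wx": 0,"wy": 0,"wz": 0,"jaw": 0.1}])

```text
time_s: 27.7
position: [0.4879, -0.0284, 0.0428]
ee_rot: [[0.037, 0.999, 0.002], [0.999, -0.037, -0.0], [-0.0, 0.002, -1.0]]
contact_force: [-0.0, -0.1, -1.3]
grip_width: 0.0181
gripper_force: 60.7
```

Request:
arm_command(rows=[{"x": 0,"y": 0,"z": 0.002,"wx": 0,"wy": 0,"wz": 0,"jaw": 0.1},{"x": 0,"y": 0,"z": 0.003,"wx": 0,"wy": 0,"wz": 0,"jaw": 0.1},{"x": 0,"y": 0,"z": 0.003,"wx": 0,"wy": 0,"wz": 0,"jaw": 0.1}])

```text
time_s: 28.0
position: [0.4881, -0.0284, 0.0402]
ee_rot: [[0.037, 0.999, 0.002], [0.999, -0.037, -0.0], [-0.0, 0.002, -1.0]]
contact_force: [-1.1, -0.5, 4.5]
grip_width: 0.0181
gripper_force: 61.4
```

Request:
arm_command(rows=[{"x": 0,"y": 0,"z": 0,"wx": 0,"wy": 0,"wz": 0,"jaw": 0.38},{"x": 0,"y": 0,"z": 0,"wx": 0,"wy": 0,"wz": 0,"jaw": 0.38},{"x": 0,"y": 0,"z": -0.03,"wx": 0,"wy": 0,"wz": 0,"jaw": 0.38},{"x": 0,"y": 0,"z": -0.08,"wx": 0,"wy": 0,"wz": 0,"jaw": 0.38},{"x": 0.0,"y": 0,"z": -0.1,"wx": 0,"wy": 0,"wz": -0.14,"jaw": 0.38},{"x": 0.01,"y": -0.01,"z": -0.1,"wx": 0,"wy": 0,"wz": -0.29,"jaw": 0.65},{"x": 0.02,"y": -0.025,"z": -0.1,"wx": 0,"wy": 0,"wz": -0.43,"jaw": 0.65},{"x": 0.036,"y": -0.046,"z": -0.1,"wx": 0,"wy": 0,"wz": -0.58,"jaw": 0.65},{"x": 0.036,"y": -0.046,"z": -0.1,"wx": 0,"wy": 0,"wz": -0.73,"jaw": 0.65},{"x": 0.036,"y": -0.046,"z": -0.1,"wx": 0,"wy": 0,"wz": -0.87,"jaw": 0.65},{"x": 0.036,"y": -0.046,"z": -0.1,"wx": 0,"wy": 0,"wz": -1.02,"jaw": 0.65},{"x": 0.036,"y": -0.046,"z": -0.1,"wx": 0,"wy": 0,"wz": -1.16,"jaw": 0.65}])

```text
time_s: 29.2
position: [0.4424, 0.0095, 0.139]
ee_rot: [[-0.904, 0.427, 0.0], [0.427, 0.904, -0.0], [-0.0, 0.0, -1.0]]
contact_force: [0.1, 0.3, -0.1]
grip_width: 0.0553
gripper_force: 0.0
```

Request:
arm_command(rows=[{"x": 0,"y": 0,"z": 0,"wx": 0,"wy": 0,"wz": -0.14,"jaw": 0.65},{"x": 0,"y": 0,"z": 0,"wx": 0,"wy": 0,"wz": -0.28,"jaw": 0.65},{"x": 0,"y": 0,"z": 0,"wx": 0,"wy": 0,"wz": -0.41,"jaw": 0.65},{"x": 0,"y": 0,"z": 0,"wx": 0,"wy": 0,"wz": -0.41,"jaw": 0.65},{"x": 0,"y": 0,"z": 0,"wx": 0,"wy": 0,"wz": -0.41,"jaw": 0.65}])

```text
time_s: 29.7
position: [0.4424, 0.0095, 0.1389]
ee_rot: [[-0.999, 0.04, -0.0], [0.04, 0.999, -0.0], [0.0, -0.0, -1.0]]
contact_force: [-0.1, -0.4, -0.6]
grip_width: 0.0556
gripper_force: 0.0
```

Run:
```python
from h import *
st();c=camera_info("wrist");im=get_image("wrist")
t=get_image("top")
for n,i,cc in(("wrist",im,c),("top",t,None)):
  for b in blobs(i,(5,150,120),(18,255,255),40)[:4]:
    r=rect(b);w=cast(n,r,.045,cc);d=np.diff(w,axis=0)[:2];print(n,"tab",r.mean(0).round(),w.mean(0).round(4),np.linalg.norm(d,axis=1).round(3),np.degrees(np.arctan2(d[:,1],d[:,0])).round(1))
for b in blobs(t,(20,100,80),(32,255,255),60)[:5]:
    r=rect(b);w=cast("top",r,.05);d=np.diff(w,axis=0)[:2];print("bar top",r.mean(0).round(),w.mean(0).round(4),np.linalg.norm(d,axis=1).round(3))
go([.443,.0097,.034],yaw=np.pi/2-.037)
```

```text
t29.7 p [0.4424 0.0095 0.1389] F [-0.1 -0.4 -0.6] w0.0556 g0.0 q [-0.12  0.02 -0.53  1.02 -0.   -0.08]
wrist tab [278. 211.] [0.4428 0.0082 0.045 ] [0.039 0.018] [87.7 -0.9]
wrist tab [333. 337.] [0.5501 0.0474 0.045 ] [0.027 0.007] [129.9  31.8]
top tab [414. 135.] [ 0.7937 -0.5381  0.045 ] [0.1   0.088] [ -45.3 -135.4]
top tab [394. 255.] [ 0.5022 -0.4841  0.045 ] [0.091 0.006] [ -3.7 -93.1]
top tab [189. 278.] [0.4481 0.0037 0.045 ] [0.038 0.009] [ -89.7 -179.6]
bar top [203. 261.] [ 0.4886 -0.0311  0.05  ] [0.021 0.092]
bar top [270. 274.] [ 0.4596 -0.1871  0.05  ] [0.088 0.019]
bar top [292. 275.] [ 0.4571 -0.2401  0.05  ] [0.087 0.019]
xyz [-0.0005  0.0003  0.105 ] w [-0.     0.    -0.003] rows 4
```

The top view confirms the carriage at about +16 mm and the bar lying in the tray. Pinching the tab.

Request:
arm_command(rows=[{"x": 0,"y": 0,"z": 0.04,"wx": 0,"wy": 0,"wz": 0,"jaw": 0.65},{"x": 0,"y": 0,"z": 0.08,"wx": 0,"wy": 0,"wz": 0,"jaw": 0.65},{"x": 0,"y": 0,"z": 0.1,"wx": 0,"wy": 0,"wz": 0,"jaw": 0.65},{"x": 0,"y": 0,"z": 0.105,"wx": 0,"wy": 0,"wz": 0,"jaw": 0.65},{"x": 0,"y": 0,"z": 0.105,"wx": 0,"wy": 0,"wz": 0,"jaw": 0.65},{"x": 0,"y": 0,"z": 0.105,"wx": 0,"wy": 0,"wz": 0,"jaw": 0.2},{"x": 0,"y": 0,"z": 0.105,"wx": 0,"wy": 0,"wz": 0,"jaw": 0.2},{"x": 0,"y": 0,"z": 0.105,"wx": 0,"wy": 0,"wz": 0,"jaw": 0.2},{"x": 0,"y": 0,"z": 0.105,"wx": 0,"wy": 0,"wz": 0,"jaw": 0.2},{"x": 0,"y": 0,"z": 0.105,"wx": 0,"wy": 0,"wz": 0,"jaw": 0.2}])

```text
time_s: 30.8
position: [0.4441, 0.0085, 0.0358]
ee_rot: [[-0.999, 0.038, 0.003], [0.038, 0.999, -0.002], [-0.003, -0.002, -1.0]]
contact_force: [-0.9, -3.3, 7.4]
grip_width: 0.038
gripper_force: 60.3
```

Request:
arm_command(rows=[{"x": 0.002,"y": 0,"z": 0,"wx": 0,"wy": 0,"wz": 0,"jaw": 0.2},{"x": 0.004,"y": 0,"z": 0,"wx": 0,"wy": 0,"wz": 0,"jaw": 0.2},{"x": 0.006,"y": 0,"z": 0,"wx": 0,"wy": 0,"wz": 0,"jaw": 0.2},{"x": 0.007,"y": 0,"z": 0,"wx": 0,"wy": 0,"wz": 0,"jaw": 0.2},{"x": 0.007,"y": 0,"z": 0,"wx": 0,"wy": 0,"wz": 0,"jaw": 0.2},{"x": 0.007,"y": 0,"z": 0,"wx": 0,"wy": 0,"wz": 0,"jaw": 0.2}])

```text
time_s: 31.4
position: [0.4387, 0.0087, 0.0357]
ee_rot: [[-0.999, 0.038, 0.006], [0.038, 0.999, -0.002], [-0.006, -0.002, -1.0]]
contact_force: [3.4, -4.8, 6.6]
grip_width: 0.0375
gripper_force: 60.5
```

Request:
arm_command(rows=[{"x": 0.002,"y": 0,"z": 0,"wx": 0,"wy": 0,"wz": 0,"jaw": 0.2},{"x": 0.004,"y": 0,"z": 0,"wx": 0,"wy": 0,"wz": 0,"jaw": 0.2},{"x": 0.006,"y": 0,"z": 0,"wx": 0,"wy": 0,"wz": 0,"jaw": 0.2},{"x": 0.006,"y": 0,"z": 0,"wx": 0,"wy": 0,"wz": 0,"jaw": 0.2},{"x": 0.006,"y": 0,"z": 0,"wx": 0,"wy": 0,"wz": 0,"jaw": 0.2},{"x": 0.006,"y": 0,"z": 0,"wx": 0,"wy": 0,"wz": 0,"jaw": 0.2}])

```text
time_s: 32.0
position: [0.4373, 0.0088, 0.0359]
ee_rot: [[-0.999, 0.038, 0.015], [0.038, 0.999, -0.002], [-0.015, -0.001, -1.0]]
contact_force: [12.8, -4.4, -7.0]
grip_width: 0.0376
gripper_force: 61.6
```

```bash
cat >> h.py <<'E'
def topcheck():
    t=get_image("top")
    for nm,lo,hi,z in(("tab",(5,150,120),(18,255,255),.045),("bar",(20,100,80),(32,255,255),.05)):
        for b in blobs(t,lo,hi,20):
            r=rect(b)
            if r.mean(0)[0]<240: w=cast("top",r,z);print(nm,r.mean(0).round(1),w.mean(0).round(4),np.linalg.norm(np.diff(w,axis=0)[:2],axis=1).round(3))
    g=cv2.GaussianBlur(cv2.cvtColor(t,cv2.COLOR_RGB2GRAY),(3,3),0)[140:300,140:245]
    b=cv2.HoughCircles(cv2.resize(g,None,fx=4,fy=4,interpolation=2),cv2.HOUGH_GRADIENT,1,60,param1=80,param2=22,minRadius=25,maxRadius=48)
    for x,y,r in (b[0] if b is not None else []): print("circle",np.round([x/4+140,y/4+140,r/4],1),cast("top",(x/4+140,y/4+140),.056).round(4))
    return t
E
python3 - <<'E'
from h import *
st();t=topcheck();cv2.imwrite("pics/t12.png",t[...,::-1])
E
```

```text
t32.0 p [0.4373 0.0088 0.0359] F [12.8 -4.4 -7. ] w0.0376 g61.6 q [-0.13  0.14 -0.66  0.75 -0.   -0.09]
bar [203.5 263.8] [ 0.482  -0.0313  0.05  ] [0.021 0.092]
circle [211.1 240.4   8.1] [[ 0.5374 -0.0499  0.056 ]]
circle [166.6 230.6   9.6] [[0.56   0.0555 0.056 ]]
circle [165.9 265.4   8.4] [[0.4785 0.0563 0.056 ]]
```

Carriage is back to about +10 mm, below the 15 mm limit. I'll hold briefly and then push home slowly.

Request:
arm_command(rows=[{"x": -0.004,"y": 0,"z": 0,"wx": 0,"wy": 0,"wz": 0,"jaw": 0.2},{"x": -0.004,"y": 0,"z": 0,"wx": 0,"wy": 0,"wz": 0,"jaw": 0.2},{"x": -0.004,"y": 0,"z": 0,"wx": 0,"wy": 0,"wz": 0,"jaw": 0.2},{"x": -0.004,"y": 0,"z": 0,"wx": 0,"wy": 0,"wz": 0,"jaw": 0.2},{"x": -0.006,"y": 0,"z": 0,"wx": 0,"wy": 0,"wz": 0,"jaw": 0.2},{"x": -0.008,"y": 0,"z": 0,"wx": 0,"wy": 0,"wz": 0,"jaw": 0.2},{"x": -0.01,"y": 0,"z": 0,"wx": 0,"wy": 0,"wz": 0,"jaw": 0.2},{"x": -0.012,"y": 0,"z": 0,"wx": 0,"wy": 0,"wz": 0,"jaw": 0.2},{"x": -0.014,"y": 0,"z": 0,"wx": 0,"wy": 0,"wz": 0,"jaw": 0.2},{"x": -0.016,"y": 0,"z": 0,"wx": 0,"wy": 0,"wz": 0,"jaw": 0.2}])

```text
time_s: 33.05
position: [0.4458, 0.0085, 0.0357]
ee_rot: [[-0.999, 0.038, 0.0], [0.038, 0.999, -0.002], [-0.0, -0.002, -1.0]]
contact_force: [-2.4, -4.8, 14.8]
grip_width: 0.0375
gripper_force: 64.0
```

Request:
arm_command(rows=[{"x": -0.004,"y": 0,"z": 0,"wx": 0,"wy": 0,"wz": 0,"jaw": 0.2},{"x": -0.008,"y": 0,"z": 0,"wx": 0,"wy": 0,"wz": 0,"jaw": 0.2},{"x": -0.012,"y": 0,"z": 0,"wx": 0,"wy": 0,"wz": 0,"jaw": 0.2},{"x": -0.016,"y": 0,"z": 0,"wx": 0,"wy": 0,"wz": 0,"jaw": 0.2},{"x": -0.02,"y": 0,"z": 0,"wx": 0,"wy": 0,"wz": 0,"jaw": 0.2},{"x": -0.024,"y": 0,"z": 0,"wx": 0,"wy": 0,"wz": 0,"jaw": 0.2},{"x": -0.028,"y": 0,"z": 0,"wx": 0,"wy": 0,"wz": 0,"jaw": 0.2},{"x": -0.032,"y": 0,"z": 0,"wx": 0,"wy": 0,"wz": 0,"jaw": 0.2},{"x": -0.036,"y": 0,"z": 0,"wx": 0,"wy": 0,"wz": 0,"jaw": 0.2},{"x": -0.04,"y": 0,"z": 0,"wx": 0,"wy": 0,"wz": 0,"jaw": 0.2},{"x": -0.044,"y": 0,"z": 0,"wx": 0,"wy": 0,"wz": 0,"jaw": 0.2},{"x": -0.048,"y": 0,"z": 0,"wx": 0,"wy": 0,"wz": 0,"jaw": 0.2}])

```text
time_s: 34.25
position: [0.4936, 0.0065, 0.0357]
ee_rot: [[-0.999, 0.038, 0.0], [0.038, 0.999, -0.003], [-0.0, -0.003, -1.0]]
contact_force: [-2.6, -4.5, 14.2]
grip_width: 0.0377
gripper_force: 63.9
```

Request:
arm_command(rows=[{"x": -0.003,"y": 0,"z": 0,"wx": 0,"wy": 0,"wz": 0,"jaw": 0.2},{"x": -0.006,"y": 0,"z": 0,"wx": 0,"wy": 0,"wz": 0,"jaw": 0.2},{"x": -0.009,"y": 0,"z": 0,"wx": 0,"wy": 0,"wz": 0,"jaw": 0.2},{"x": -0.012,"y": 0,"z": 0,"wx": 0,"wy": 0,"wz": 0,"jaw": 0.2},{"x": -0.014,"y": 0,"z": 0,"wx": 0,"wy": 0,"wz": 0,"jaw": 0.2},{"x": -0.016,"y": 0,"z": 0,"wx": 0,"wy": 0,"wz": 0,"jaw": 0.2},{"x": -0.018,"y": 0,"z": 0,"wx": 0,"wy": 0,"wz": 0,"jaw": 0.2},{"x": -0.02,"y": 0,"z": 0,"wx": 0,"wy": 0,"wz": 0,"jaw": 0.2},{"x": -0.022,"y": 0,"z": 0,"wx": 0,"wy": 0,"wz": 0,"jaw": 0.2},{"x": -0.024,"y": 0,"z": 0,"wx": 0,"wy": 0,"wz": 0,"jaw": 0.2},{"x": -0.026,"y": 0,"z": 0,"wx": 0,"wy": 0,"wz": 0,"jaw": 0.2},{"x": -0.028,"y": 0,"z": 0,"wx": 0,"wy": 0,"wz": 0,"jaw": 0.2}])

```text
time_s: 35.45
position: [0.5214, 0.0053, 0.0357]
ee_rot: [[-0.999, 0.039, -0.0], [0.039, 0.999, -0.003], [-0.0, -0.003, -1.0]]
contact_force: [-2.8, -5.0, 13.5]
grip_width: 0.0371
gripper_force: 63.8
```

Request:
arm_command(rows=[{"x": -0.002,"y": 0,"z": 0,"wx": 0,"wy": 0,"wz": 0,"jaw": 0.2},{"x": -0.004,"y": 0,"z": 0,"wx": 0,"wy": 0,"wz": 0,"jaw": 0.2},{"x": -0.006,"y": 0,"z": 0,"wx": 0,"wy": 0,"wz": 0,"jaw": 0.2},{"x": -0.008,"y": 0,"z": 0,"wx": 0,"wy": 0,"wz": 0,"jaw": 0.2},{"x": -0.01,"y": 0,"z": 0,"wx": 0,"wy": 0,"wz": 0,"jaw": 0.2}])

```text
time_s: 35.95
position: [0.5286, 0.005, 0.0356]
ee_rot: [[-0.999, 0.038, -0.006], [0.039, 0.999, -0.003], [0.006, -0.003, -1.0]]
contact_force: [-11.4, -5.1, 22.3]
grip_width: 0.0376
gripper_force: 64.8
```

Request:
arm_command(rows=[{"x": -0.002,"y": 0,"z": 0,"wx": 0,"wy": 0,"wz": 0,"jaw": 0.2},{"x": -0.004,"y": 0,"z": 0,"wx": 0,"wy": 0,"wz": 0,"jaw": 0.2},{"x": -0.004,"y": 0,"z": 0,"wx": 0,"wy": 0,"wz": 0,"jaw": 0.2},{"x": -0.004,"y": 0,"z": 0,"wx": 0,"wy": 0,"wz": 0,"jaw": 0.2}])

```text
time_s: 36.35
position: [0.5286, 0.0051, 0.0356]
ee_rot: [[-0.999, 0.038, -0.013], [0.038, 0.999, -0.003], [0.013, -0.003, -1.0]]
contact_force: [-16.6, -5.3, 29.0]
grip_width: 0.0375
gripper_force: 65.5
```

The carriage is at rest against the stop: force rises with no further motion. Relax, release, lift and look.

Request:
arm_command(rows=[{"x": 0.003,"y": 0,"z": 0,"wx": 0,"wy": 0,"wz": 0,"jaw": 0.2},{"x": 0.006,"y": 0,"z": -0.002,"wx": 0,"wy": 0,"wz": 0,"jaw": 0.2},{"x": 0.006,"y": 0,"z": -0.002,"wx": 0,"wy": 0,"wz": 0,"jaw": 0.6},{"x": 0.006,"y": 0,"z": -0.002,"wx": 0,"wy": 0,"wz": 0,"jaw": 0.6},{"x": 0.006,"y": 0,"z": -0.002,"wx": 0,"wy": 0,"wz": 0,"jaw": 0.6},{"x": 0.006,"y": 0,"z": -0.03,"wx": 0,"wy": 0,"wz": 0,"jaw": 0.6},{"x": 0.006,"y": 0,"z": -0.08,"wx": 0,"wy": 0,"wz": 0,"jaw": 0.6},{"x": 0.02,"y": 0,"z": -0.13,"wx": 0,"wy": 0,"wz": 0,"jaw": 0.6},{"x": 0.05,"y": 0,"z": -0.18,"wx": 0,"wy": 0,"wz": 0,"jaw": 0.6},{"x": 0.08,"y": 0,"z": -0.2,"wx": 0,"wy": 0,"wz": 0,"jaw": 0.6},{"x": 0.08,"y": 0,"z": -0.2,"wx": 0,"wy": 0,"wz": 0,"jaw": 0.6}])

```text
time_s: 37.45
position: [0.455, 0.0095, 0.2387]
ee_rot: [[-0.999, 0.037, 0.006], [0.037, 0.999, 0.0], [-0.006, 0.0, -1.0]]
contact_force: [1.4, -0.2, -1.0]
grip_width: 0.0516
gripper_force: 0.0
```

Run:
```python
from h import *
st();t=topcheck();cv2.imwrite("pics/t13.png",t[...,::-1])
c=camera_info("top");print("orange patch")
for b in blobs(t,(5,150,120),(18,255,255),20):
    r=rect(b)
    if 380<r.mean(0)[0]<405: print(r.round(1).tolist())
# dark panel top edge & stand: profile along row 255
print(t[225,355:410].sum(1).tolist()); print(t[255,355:410].sum(1).tolist())
```

```text
t37.5 p [0.455  0.0095 0.2387] F [ 1.4 -0.2 -1. ] w0.0516 g0.0 q [-0.12 -0.04 -0.37  1.23  0.   -0.08]
tab [191. 243.] [ 5.308e-01 -4.000e-04  4.500e-02] [0.038 0.009]
bar [205.4 225.9] [ 0.5713 -0.035   0.05  ] [0.02  0.093]
circle [167.4 192.4  10.9] [[0.6504 0.0551 0.056 ]]
circle [168.1 227.4   8.2] [[0.5676 0.052  0.056 ]]
circle [212.9 202.1   8.4] [[ 0.6274 -0.0532  0.056 ]]
orange patch
[[391.70001220703125, 273.8999938964844], [393.70001220703125, 235.89999389648438], [396.29998779296875, 236.0], [394.29998779296875, 274.0]]
[67, 61, 72, 63, 72, 67, 65, 47, 209, 595, 765, 762, 755, 754, 754, 756, 765, 765, 503, 347, 360, 583, 765, 765, 661, 174, 4, 44, 47, 50, 51, 55, 51, 53, 56, 51, 55, 56, 49, 49, 54, 49, 50, 107, 134, 119, 87, 73, 71, 71, 66, 70, 65, 69, 69]
[67, 74, 73, 68, 69, 47, 132, 528, 765, 765, 754, 754, 754, 755, 762, 765, 597, 362, 340, 521, 756, 765, 765, 251, 5, 39, 49, 52, 48, 54, 53, 50, 52, 54, 53, 45, 85, 187, 221, 223, 276, 204, 120, 133, 94, 67, 71, 64, 73, 72, 73, 73, 69, 73, 75]
```

The top view shows the tab moved about 99 mm; the jars and bar rode along. Next is the panel: locating its top edge.

```bash
python3 - <<'E'
from h import *
t=cv2.imread("pics/t13.png")[...,::-1];g=t.sum(2).astype(float)
hs=cv2.cvtColor(t,cv2.COLOR_RGB2HSV)
for v in range(205,305,6): print(v,[int(x) for x in g[v,392:408]])
E
python3 - <<'E'
from h import *
print("top edge guess",cast("top",[(399.5,225),(397.8,255)],.195).round(4))
print("stand left top edge",cast("top",[(363.7,225),(361.5,255)],.045).round(4))
o=np.array([.511,.0058])
E
```

```text
205 [69, 71, 72, 67, 68, 70, 70, 71, 71, 67, 71, 71, 72, 69, 72, 72]
211 [162, 81, 64, 70, 70, 71, 67, 72, 73, 71, 65, 71, 69, 74, 78, 72]
217 [48, 50, 49, 52, 49, 44, 66, 110, 133, 98, 67, 72, 70, 65, 71, 64]
223 [55, 55, 52, 55, 51, 52, 100, 129, 135, 101, 71, 72, 67, 69, 73, 73]
229 [47, 52, 52, 51, 48, 46, 112, 136, 111, 79, 66, 72, 66, 72, 75, 74]
235 [53, 76, 101, 97, 108, 85, 104, 137, 98, 70, 64, 73, 74, 69, 70, 66]
241 [108, 191, 223, 224, 245, 194, 124, 153, 114, 69, 69, 65, 66, 67, 71, 62]
247 [142, 205, 225, 216, 162, 128, 126, 108, 75, 64, 70, 68, 70, 73, 63, 66]
253 [177, 222, 225, 273, 197, 117, 124, 96, 67, 67, 71, 70, 73, 69, 72, 73]
259 [194, 224, 224, 243, 182, 119, 130, 89, 66, 65, 69, 68, 72, 65, 72, 63]
265 [209, 224, 220, 212, 163, 127, 112, 82, 67, 67, 73, 66, 67, 65, 67, 65]
271 [223, 221, 222, 174, 139, 128, 89, 64, 71, 68, 68, 69, 65, 66, 65, 72]
277 [51, 51, 48, 89, 127, 132, 86, 64, 68, 62, 67, 66, 66, 65, 66, 67]
283 [48, 54, 52, 127, 132, 114, 71, 65, 68, 77, 85, 68, 67, 69, 68, 68]
289 [49, 53, 55, 124, 132, 86, 65, 70, 90, 67, 69, 67, 70, 65, 66, 66]
295 [47, 48, 90, 131, 132, 107, 111, 74, 70, 65, 70, 65, 70, 62, 67, 65]
301 [64, 73, 66, 59, 67, 76, 66, 68, 67, 66, 67, 66, 65, 69, 66, 64]
top edge guess [[ 0.5717 -0.4553  0.195 ]
 [ 0.5105 -0.451   0.195 ]]
stand left top edge [[ 0.5737 -0.4116  0.045 ]
 [ 0.5024 -0.4057  0.045 ]]
```

Request:
arm_command(rows=[{"x": 0,"y": -0.03,"z": -0.03,"wx": 0,"wy": 0,"wz": 0,"jaw": 0.6},{"x": 0,"y": -0.075,"z": -0.05,"wx": 0,"wy": 0,"wz": 0,"jaw": 0.6},{"x": -0.01,"y": -0.12,"z": -0.06,"wx": 0,"wy": 0,"wz": 0.023,"jaw": 0.6},{"x": -0.02,"y": -0.165,"z": -0.06,"wx": 0,"wy": 0,"wz": 0.023,"jaw": 0.6},{"x": -0.03,"y": -0.21,"z": -0.06,"wx": 0,"wy": 0,"wz": 0.023,"jaw": 0.6},{"x": -0.04,"y": -0.255,"z": -0.06,"wx": 0,"wy": 0,"wz": 0.023,"jaw": 0.6},{"x": -0.05,"y": -0.3,"z": -0.06,"wx": 0,"wy": 0,"wz": 0.023,"jaw": 0.6},{"x": -0.06,"y": -0.345,"z": -0.06,"wx": 0,"wy": 0,"wz": 0.023,"jaw": 0.6},{"x": -0.07,"y": -0.39,"z": -0.06,"wx": 0,"wy": 0,"wz": 0.023,"jaw": 0.6},{"x": -0.072,"y": -0.43,"z": -0.06,"wx": 0,"wy": 0,"wz": 0.023,"jaw": 0.6},{"x": -0.072,"y": -0.455,"z": -0.06,"wx": 0,"wy": 0,"wz": 0.023,"jaw": 0.6},{"x": -0.072,"y": -0.455,"z": -0.06,"wx": 0,"wy": 0,"wz": 0.023,"jaw": 0.6}])

```text
time_s: 38.7
position: [0.5101, -0.4519, 0.29]
ee_rot: [[-0.998, 0.064, -0.002], [0.064, 0.998, 0.002], [0.002, 0.002, -1.0]]
contact_force: [-0.5, 0.3, -0.1]
grip_width: 0.0512
gripper_force: 0.0
```

Request:
arm_command(rows=[{"x": 0,"y": 0,"z": 0,"wx": 0,"wy": 0,"wz": 0,"jaw": 0.6},{"x": 0,"y": 0,"z": 0,"wx": 0,"wy": 0,"wz": 0,"jaw": 0.6}])

```text
time_s: 38.9
position: [0.5104, -0.4474, 0.2926]
ee_rot: [[-0.998, 0.06, -0.001], [0.06, 0.998, 0.002], [0.001, 0.002, -1.0]]
contact_force: [-0.9, 0.1, 0.5]
grip_width: 0.0515
gripper_force: 0.0
```

Run:
```python
from h import *
st();c=camera_info("wrist");im=get_image("wrist");cv2.imwrite("pics/w14.png",im[...,::-1])
e=proj(c,[[.42,-.442,.195],[.51,-.447,.195],[.6,-.452,.195]]).round();print("proj expected edge",e.tolist())
g=im.sum(2)
for v in (60,100,140,180,220,260): print(v,[int(x) for x in g[v,200:360:4]])
for b in blobs(im,(5,150,100),(18,255,255),40)[:4]: r=rect(b);print("orange",r.round().tolist(),cast("wrist",r,.19,c)[:,:2].round(4).tolist())
```

```text
t38.9 p [ 0.5104 -0.4474  0.2926] F [-0.9  0.1  0.5] w0.0515 g0.0 q [-0.82  0.35  0.21  1.43  0.   -0.76]
proj expected edge [[279.0, 73.0], [280.0, 208.0], [280.0, 317.0]]
60 [79, 79, 77, 79, 81, 80, 119, 76, 76, 87, 81, 79, 73, 81, 75, 81, 79, 77, 78, 83, 79, 87, 84, 85, 80, 81, 85, 84, 87, 86, 84, 82, 88, 83, 86, 81, 81, 85, 82, 82]
100 [77, 81, 82, 81, 85, 82, 87, 84, 95, 78, 116, 83, 399, 698, 698, 698, 688, 704, 539, 128, 125, 614, 696, 629, 696, 695, 698, 641, 80, 85, 83, 79, 88, 95, 82, 80, 82, 82, 84, 111]
140 [86, 88, 76, 85, 86, 81, 81, 76, 83, 86, 97, 74, 223, 699, 700, 699, 694, 704, 563, 130, 126, 688, 693, 676, 700, 701, 700, 281, 80, 84, 87, 81, 81, 84, 79, 77, 84, 88, 80, 78]
180 [80, 84, 85, 80, 84, 78, 79, 81, 78, 83, 84, 82, 108, 698, 701, 700, 701, 703, 548, 129, 123, 699, 682, 698, 701, 701, 702, 96, 84, 80, 82, 79, 84, 81, 78, 78, 83, 84, 82, 79]
220 [85, 81, 87, 84, 80, 92, 86, 79, 86, 87, 81, 82, 77, 701, 701, 701, 701, 702, 532, 130, 135, 696, 670, 700, 701, 702, 672, 85, 84, 80, 82, 80, 76, 84, 84, 80, 79, 78, 79, 77]
260 [83, 87, 80, 83, 83, 80, 77, 84, 81, 83, 83, 78, 82, 82, 79, 86, 85, 85, 86, 127, 119, 85, 72, 92, 82, 80, 86, 79, 83, 87, 86, 90, 81, 98, 191, 276, 223, 91, 85, 78]
orange [[69.0, 258.0], [86.0, 248.0], [91.0, 257.0], [74.0, 267.0]] [[0.5415, -0.6079], [0.5344, -0.5935], [0.5417, -0.5915], [0.5489, -0.6059]]
```

The wrist profile puts the panel's top edge right on the grip axis (u ≈ 279 against 280 expected). Checking its ends.

Run:
```python
from h import *
im=cv2.imread("pics/w14.png");g=im.astype(int).sum(2);c=camera_info("wrist")
b=[v for v in range(420) if all(110<g[v,u]<145 for u in(277,279,280))];print(b[0],b[-1],len(b))
print(cast("wrist",[(279,b[0]),(279,b[-1])],.195,c).round(4))
```

```text
77 315 227
[[ 0.4226 -0.4424  0.195 ]
 [ 0.5986 -0.4528  0.195 ]]
```

Request:
arm_command(rows=[{"x": 0,"y": 0,"z": 0.045,"wx": 0,"wy": 0,"wz": 0,"jaw": 0.6},{"x": 0,"y": 0,"z": 0.09,"wx": 0,"wy": 0,"wz": 0,"jaw": 0.6},{"x": 0,"y": 0,"z": 0.12,"wx": 0,"wy": 0,"wz": 0,"jaw": 0.6},{"x": 0,"y": 0,"z": 0.142,"wx": 0,"wy": 0,"wz": 0,"jaw": 0.6},{"x": 0,"y": 0,"z": 0.142,"wx": 0,"wy": 0,"wz": 0,"jaw": 0.6},{"x": 0,"y": 0,"z": 0.142,"wx": 0,"wy": 0,"wz": 0,"jaw": 0},{"x": 0,"y": 0,"z": 0.142,"wx": 0,"wy": 0,"wz": 0,"jaw": 0},{"x": 0,"y": 0,"z": 0.142,"wx": 0,"wy": 0,"wz": 0,"jaw": 0},{"x": 0,"y": 0,"z": 0.142,"wx": 0,"wy": 0,"wz": 0,"jaw": 0},{"x": 0,"y": 0,"z": 0.142,"wx": 0,"wy": 0,"wz": 0,"jaw": 0},{"x": 0,"y": 0,"z": 0.142,"wx": 0,"wy": 0,"wz": 0,"jaw": 0}])

```text
time_s: 40.05
position: [0.5114, -0.4495, 0.1545]
ee_rot: [[-0.998, 0.061, 0.003], [0.061, 0.998, -0.003], [-0.003, -0.003, -1.0]]
contact_force: [0.5, 1.4, 5.3]
grip_width: 0.0055
gripper_force: 59.7
```

Request:
arm_command(rows=[{"x": 0,"y": 0,"z": -0.01,"wx": 0,"wy": 0,"wz": 0,"jaw": 0},{"x": 0,"y": 0,"z": -0.03,"wx": 0,"wy": 0,"wz": 0,"jaw": 0},{"x": 0,"y": 0,"z": -0.06,"wx": 0,"wy": 0,"wz": 0,"jaw": 0},{"x": 0,"y": 0,"z": -0.1,"wx": 0,"wy": 0,"wz": 0,"jaw": 0},{"x": 0,"y": 0,"z": -0.12,"wx": 0,"wy": 0,"wz": 0,"jaw": 0},{"x": 0,"y": 0,"z": -0.12,"wx": 0,"wy": 0,"wz": 0,"jaw": 0},{"x": 0,"y": 0,"z": -0.12,"wx": 0,"wy": 0,"wz": 0,"jaw": 0}])

```text
time_s: 40.75
position: [0.5099, -0.4482, 0.2713]
ee_rot: [[-0.998, 0.061, -0.001], [0.061, 0.998, 0.001], [0.001, 0.001, -1.0]]
contact_force: [0.2, 0.4, -4.2]
grip_width: 0.0054
gripper_force: 58.5
```

Request:
arm_command(rows=[{"x": 0.003,"y": 0.04,"z": -0.01,"wx": 0,"wy": 0,"wz": 0,"jaw": 0},{"x": 0.005,"y": 0.085,"z": -0.02,"wx": 0,"wy": 0,"wz": 0,"jaw": 0},{"x": 0.008,"y": 0.13,"z": -0.02,"wx": 0,"wy": 0,"wz": 0,"jaw": 0},{"x": 0.011,"y": 0.175,"z": -0.02,"wx": 0,"wy": 0,"wz": 0,"jaw": 0},{"x": 0.014,"y": 0.22,"z": -0.02,"wx": 0,"wy": 0,"wz": 0,"jaw": 0},{"x": 0.016,"y": 0.265,"z": -0.02,"wx": 0,"wy": 0,"wz": 0,"jaw": 0},{"x": 0.019,"y": 0.31,"z": -0.02,"wx": 0,"wy": 0,"wz": 0,"jaw": 0},{"x": 0.022,"y": 0.355,"z": -0.02,"wx": 0,"wy": 0,"wz": 0,"jaw": 0},{"x": 0.025,"y": 0.4,"z": -0.02,"wx": 0,"wy": 0,"wz": 0,"jaw": 0},{"x": 0.005,"y": 0.44,"z": -0.02,"wx": 0,"wy": 0,"wz": 0,"jaw": 0},{"x": -0.02,"y": 0.48,"z": -0.02,"wx": 0,"wy": 0,"wz": 0,"jaw": 0},{"x": -0.045,"y": 0.52,"z": -0.02,"wx": 0,"wy": 0,"wz": 0,"jaw": 0}])

```text
time_s: 41.95
position: [0.5855, 0.0696, 0.2891]
ee_rot: [[-0.998, 0.061, -0.005], [0.061, 0.998, -0.0], [0.005, -0.001, -1.0]]
contact_force: [-0.1, -0.6, -2.5]
grip_width: 0.0054
gripper_force: 60.1
```

Request:
arm_command(rows=[{"x": -0.026,"y": 0.025,"z": 0,"wx": 0,"wy": 0,"wz": 0,"jaw": 0},{"x": -0.026,"y": 0.025,"z": 0,"wx": 0.13,"wy": 0,"wz": -0.021,"jaw": 0},{"x": -0.026,"y": 0.025,"z": 0,"wx": 0.26,"wy": 0,"wz": -0.021,"jaw": 0},{"x": -0.026,"y": 0.025,"z": 0,"wx": 0.26,"wy": 0,"wz": -0.021,"jaw": 0},{"x": -0.026,"y": 0.025,"z": 0,"wx": 0.26,"wy": 0,"wz": -0.021,"jaw": 0},{"x": -0.026,"y": 0.025,"z": 0,"wx": 0.26,"wy": 0,"wz": -0.021,"jaw": 0}])

```text
time_s: 42.55
position: [0.6135, 0.0904, 0.291]
ee_rot: [[-0.999, 0.039, -0.015], [0.041, 0.966, -0.256], [0.005, -0.256, -0.967]]
contact_force: [-1.1, 0.3, -2.0]
grip_width: 0.005
gripper_force: 60.4
```

```bash
cat >> h.py <<'E'
def foot(d=.1495):
    s=get_state();T=np.array(s["ee_rot"]);f=s["position"]+d*T[:,2];a=-.0395;M=np.array([[np.cos(a),np.sin(a)],[-np.sin(a),np.cos(a)]])
    g=lambda w:M@(np.array(w)[:2]-[.511,.0058])
    print("foot stage",g(f).round(4),"z",f[2].round(4),"tcp stage",g(s["position"]).round(4),"lean",np.arccos(-T[2,2]).round(3),"yaw err",(np.arctan2(-T[1,0],-T[0,0])-a).round(3));return T
E
python3 - <<'E'
from h import *
st();T=foot();print(T.round(3).tolist())
# backrest as seen from above: white pixels left of the plate
t=get_image("top");cv2.imwrite("pics/t15.png",t[...,::-1])
for v in (175,190,230,240): print(v,[int(x) for x in t[v,108:145].sum(1)])
E
```

```text
t42.5 p [0.6135 0.0904 0.291 ] F [-1.1  0.3 -2. ] w0.0050 g60.4 q [ 0.16  0.29  0.1   1.43 -0.25  0.21]
foot stage [0.0983 0.0503] z 0.1464 tcp stage [0.0991 0.0886] lean 0.259 yaw err -0.002
[[-0.999, 0.039, -0.015], [0.041, 0.966, -0.256], [0.005, -0.256, -0.967]]
175 [78, 84, 86, 86, 88, 87, 92, 88, 88, 92, 87, 91, 88, 90, 89, 90, 90, 90, 92, 87, 87, 87, 86, 94, 88, 92, 89, 88, 89, 95, 91, 89, 93, 88, 86, 91, 95]
190 [424, 424, 380, 319, 269, 239, 252, 279, 357, 231, 103, 82, 85, 86, 89, 86, 91, 88, 93, 87, 89, 91, 87, 89, 88, 89, 94, 89, 92, 91, 89, 90, 91, 86, 90, 88, 88]
230 [89, 91, 88, 88, 89, 92, 90, 90, 90, 89, 91, 92, 89, 93, 89, 91, 87, 93, 89, 93, 86, 91, 89, 92, 88, 88, 90, 90, 93, 91, 87, 92, 92, 90, 89, 88, 89]
240 [93, 84, 88, 89, 88, 93, 91, 90, 89, 90, 89, 89, 88, 87, 89, 91, 85, 83, 88, 90, 89, 88, 88, 88, 93, 88, 89, 91, 84, 91, 90, 90, 89, 87, 90, 89, 85]
```

Run:
```python
from h import *
t=cv2.imread("pics/t13.png")[...,::-1]
w=lambda x,y:[.511+x+.0395*y,.0058-.0395*x+y]
print("expected rail front-top px",proj(camera_info("top"),[w(.05,.145)+[.13],w(.1,.145)+[.13],w(.15,.145)+[.13]]).round(1).tolist())
for v in (185,200,215,230): print(v,[int(x) for x in t[v,108:145].sum(1)])
```

```text
expected rail front-top px [[116.2, 227.4], [117.6, 204.7], [119.0, 182.1]]
185 [170, 142, 131, 187, 521, 733, 557, 279, 729, 765, 762, 765, 741, 706, 557, 155, 37, 60, 68, 68, 67, 70, 63, 43, 180, 569, 758, 729, 720, 718, 715, 717, 721, 720, 715, 713, 715]
200 [101, 86, 83, 251, 634, 715, 469, 717, 765, 761, 765, 733, 699, 549, 152, 39, 65, 73, 70, 74, 69, 59, 35, 165, 547, 756, 726, 720, 717, 717, 718, 723, 720, 716, 714, 717, 720]
215 [99, 76, 135, 464, 711, 614, 719, 760, 759, 763, 735, 700, 550, 175, 48, 68, 70, 67, 70, 68, 59, 45, 151, 535, 761, 727, 714, 712, 712, 716, 720, 717, 712, 714, 715, 717, 717]
230 [98, 88, 190, 574, 730, 753, 760, 762, 765, 744, 706, 567, 230, 60, 61, 69, 69, 67, 70, 63, 46, 129, 485, 763, 728, 710, 709, 712, 715, 717, 712, 710, 714, 717, 714, 712, 712]
```

Request:
arm_command(rows=[{"x": 0.002,"y": 0.03,"z": -0.008,"wx": 0,"wy": 0,"wz": 0,"jaw": 0},{"x": 0.002,"y": 0.052,"z": -0.014,"wx": 0,"wy": 0,"wz": 0,"jaw": 0},{"x": 0.002,"y": 0.052,"z": -0.014,"wx": 0,"wy": 0,"wz": 0,"jaw": 0},{"x": 0.002,"y": 0.06,"z": 0.016,"wx": 0,"wy": 0,"wz": 0,"jaw": 0},{"x": 0.002,"y": 0.068,"z": 0.046,"wx": 0,"wy": 0,"wz": 0,"jaw": 0},{"x": 0.002,"y": 0.076,"z": 0.076,"wx": 0,"wy": 0,"wz": 0,"jaw": 0},{"x": 0.002,"y": 0.081,"z": 0.095,"wx": 0,"wy": 0,"wz": 0,"jaw": 0},{"x": 0.002,"y": 0.084,"z": 0.106,"wx": 0,"wy": 0,"wz": 0,"jaw": 0},{"x": 0.002,"y": 0.084,"z": 0.106,"wx": 0,"wy": 0,"wz": 0,"jaw": 0},{"x": 0.002,"y": 0.084,"z": 0.106,"wx": 0,"wy": 0,"wz": 0,"jaw": 0}])

```text
time_s: 43.6
position: [0.6147, 0.1446, 0.1691]
ee_rot: [[-0.999, 0.039, -0.012], [0.041, 0.966, -0.257], [0.001, -0.257, -0.966]]
contact_force: [-0.1, 0.5, -1.6]
grip_width: 0.0052
gripper_force: 60.2
```

Run:
```python
from h import *
st();T=foot()
```

```text
t43.6 p [0.6147 0.1446 0.1691] F [-0.1  0.5 -1.6] w0.0052 g60.2 q [ 0.24  0.39 -0.03  1.23 -0.25  0.29]
foot stage [0.0979 0.1044] z 0.0246 tcp stage [0.0982 0.1428] lean 0.26 yaw err -0.001
```

Request:
arm_command(rows=[{"x": 0,"y": 0.0015,"z": 0.005,"wx": 0,"wy": 0,"wz": 0,"jaw": 0},{"x": 0,"y": 0.0025,"z": 0.009,"wx": 0,"wy": 0,"wz": 0,"jaw": 0},{"x": 0,"y": 0.003,"z": 0.0115,"wx": 0,"wy": 0,"wz": 0,"jaw": 0},{"x": 0,"y": 0.003,"z": 0.0125,"wx": 0,"wy": 0,"wz": 0,"jaw": 0},{"x": 0,"y": 0.003,"z": 0.0125,"wx": 0,"wy": 0,"wz": 0,"jaw": 0},{"x": 0,"y": 0.003,"z": 0.0125,"wx": 0,"wy": 0,"wz": 0,"jaw": 0}])

```text
time_s: 44.2
position: [0.6144, 0.1455, 0.1573]
ee_rot: [[-0.999, 0.038, -0.011], [0.039, 0.966, -0.256], [0.001, -0.256, -0.967]]
contact_force: [-3.3, 0.7, 6.0]
grip_width: 0.0053
gripper_force: 61.8
```

Request:
arm_command(rows=[{"x": 0,"y": 0.002,"z": 0,"wx": 0.013,"wy": 0,"wz": 0,"jaw": 0},{"x": 0,"y": 0.004,"z": 0,"wx": 0.027,"wy": 0,"wz": 0,"jaw": 0},{"x": 0,"y": 0.006,"z": 0,"wx": 0.04,"wy": 0,"wz": 0,"jaw": 0},{"x": 0,"y": 0.006,"z": 0,"wx": 0.04,"wy": 0,"wz": 0,"jaw": 0},{"x": 0,"y": 0.006,"z": 0,"wx": 0.04,"wy": 0,"wz": 0,"jaw": 0}])

```text
time_s: 44.7
position: [0.6149, 0.1511, 0.1555]
ee_rot: [[-0.999, 0.037, -0.012], [0.039, 0.954, -0.296], [0.0, -0.296, -0.955]]
contact_force: [-1.6, 0.7, 5.1]
grip_width: 0.0054
gripper_force: 61.8
```

Run:
```python
from h import *
st();T=foot()
```

```text
t44.7 p [0.6149 0.1511 0.1555] F [-1.6  0.7  5.1] w0.0054 g61.8 q [ 0.27  0.41 -0.03  1.22 -0.29  0.32]
foot stage [0.098 0.105] z 0.0128 tcp stage [0.0981 0.1493] lean 0.301 yaw err 0.0
```

Request:
arm_command(rows=[{"x": 0,"y": 0.002,"z": 0,"wx": 0.015,"wy": 0,"wz": 0,"jaw": 0},{"x": 0,"y": 0.0045,"z": 0,"wx": 0.03,"wy": 0,"wz": 0,"jaw": 0},{"x": 0,"y": 0.0045,"z": 0,"wx": 0.03,"wy": 0,"wz": 0,"jaw": 0},{"x": 0,"y": 0.0045,"z": 0,"wx": 0.03,"wy": 0,"wz": 0,"jaw": 0}])

```text
time_s: 45.1
position: [0.6152, 0.1521, 0.1538]
ee_rot: [[-0.999, 0.038, -0.014], [0.04, 0.942, -0.332], [0.0, -0.332, -0.943]]
contact_force: [-0.6, -6.8, 6.4]
grip_width: 0.0054
gripper_force: 61.2
```

The panel touches the rail (−6.8 N) with its foot on the plate. Releasing and backing out along the panel.

Request:
arm_command(rows=[{"x": 0,"y": 0,"z": 0,"wx": 0,"wy": 0,"wz": 0,"jaw": 0.25},{"x": 0,"y": 0,"z": 0,"wx": 0,"wy": 0,"wz": 0,"jaw": 0.25},{"x": 0,"y": 0,"z": 0,"wx": 0,"wy": 0,"wz": 0,"jaw": 0.25},{"x": 0,"y": 0,"z": 0,"wx": 0,"wy": 0,"wz": 0,"jaw": 0.25},{"x": 0,"y": 0,"z": -0.015,"wx": 0,"wy": 0,"wz": 0,"jaw": 0.25},{"x": 0,"y": 0,"z": -0.035,"wx": 0,"wy": 0,"wz": 0,"jaw": 0.25},{"x": 0,"y": 0,"z": -0.06,"wx": 0,"wy": 0,"wz": 0,"jaw": 0.25},{"x": 0,"y": 0,"z": -0.1,"wx": 0,"wy": 0,"wz": 0,"jaw": 0.25},{"x": 0,"y": 0,"z": -0.13,"wx": 0,"wy": 0,"wz": 0,"jaw": 0.25},{"x": 0,"y": 0,"z": -0.13,"wx": 0,"wy": 0,"wz": 0,"jaw": 0.25}])

```text
time_s: 46.1
position: [0.6189, 0.1992, 0.2806]
ee_rot: [[-0.999, 0.038, -0.006], [0.038, 0.946, -0.321], [-0.006, -0.321, -0.947]]
contact_force: [0.4, -0.7, 1.0]
grip_width: 0.0214
gripper_force: 0.0
```

Request:
arm_command(rows=[{"x": 0.02,"y": -0.04,"z": 0,"wx": -0.14,"wy": 0,"wz": 0,"jaw": 0.25},{"x": 0.05,"y": -0.08,"z": 0,"wx": -0.28,"wy": 0,"wz": 0,"jaw": 0.25},{"x": 0.08,"y": -0.12,"z": 0,"wx": -0.33,"wy": 0,"wz": 0,"jaw": 0.25},{"x": 0.11,"y": -0.16,"z": 0,"wx": -0.33,"wy": 0,"wz": 0,"jaw": 0.25},{"x": 0.14,"y": -0.2,"z": 0,"wx": -0.33,"wy": 0,"wz": 0,"jaw": 0.25},{"x": 0.16,"y": -0.24,"z": 0,"wx": -0.33,"wy": 0,"wz": 0,"jaw": 0.25},{"x": 0.16,"y": -0.28,"z": 0,"wx": -0.33,"wy": 0,"wz": 0,"jaw": 0.25},{"x": 0.16,"y": -0.3,"z": 0,"wx": -0.33,"wy": 0,"wz": 0,"jaw": 0.25},{"x": 0.16,"y": -0.3,"z": 0,"wx": -0.33,"wy": 0,"wz": 0,"jaw": 0.25}])

```text
time_s: 47.0
position: [0.4454, -0.0822, 0.3732]
ee_rot: [[-0.999, 0.044, -0.001], [0.044, 0.999, -0.001], [0.001, -0.001, -1.0]]
contact_force: [-0.4, 0.6, -0.7]
grip_width: 0.021
gripper_force: 0.0
```

Run:
```python
from h import *
st();t=topcheck();cv2.imwrite("pics/t16.png",t[...,::-1])
c=camera_info("top")
w=lambda x,y:[.511+x+.0395*y,.0058-.0395*x+y]
# expected panel outline for foot y .103, lean .33
import math
for x in(.008,.098,.188): print("exp foot/top px",proj(c,[w(x,.103)+[.013],w(x,.103+.19*math.sin(.325))+[.013+.19*math.cos(.325)]]).round(1).tolist())
for v in (170,185,200,215,230,245): print(v,[int(x) for x in t[v,80:150:2].sum(1)])
b=[rect(q) for q in blobs(t,(5,150,100),(18,255,255),20)]
for q in b:
    if q.mean(0)[0]<150 and q.mean(0)[1]>150: print("orange patch",q.round(1).tolist())
```

```text
t47.0 p [ 0.4454 -0.0822  0.3732] F [-0.4  0.6 -0.7] w0.0210 g0.0 q [-0.32 -0.08 -0.12  1.52 -0.   -0.28]
tab [106.  204.4] [0.6225 0.2068 0.045 ] [0.093 0.027]
tab [191. 243.] [ 5.308e-01 -4.000e-04  4.500e-02] [0.038 0.009]
bar [205.  225.9] [ 0.5713 -0.0341  0.05  ] [0.02  0.091]
circle [166.9 227.4  11.8] [[0.5676 0.055  0.056 ]]
circle [213.1 202.6  10.6] [[ 0.6262 -0.0538  0.056 ]]
circle [167.4 192.1   8.2] [[0.651  0.0551 0.056 ]]
exp foot/top px [[149.4, 245.6], [95.0, 247.2]]
exp foot/top px [[151.4, 209.0], [97.6, 203.4]]
exp foot/top px [[153.6, 172.7], [100.6, 160.2]]
170 [117, 117, 112, 110, 112, 112, 115, 110, 109, 107, 108, 111, 91, 91, 97, 91, 90, 90, 95, 92, 90, 95, 93, 94, 92, 92, 90, 66, 62, 131, 244, 435, 618, 718, 728]
185 [146, 147, 139, 135, 131, 138, 149, 138, 139, 153, 87, 192, 326, 251, 171, 130, 102, 87, 89, 91, 94, 94, 98, 93, 94, 91, 96, 95, 91, 95, 90, 95, 95, 88, 92]
200 [137, 144, 151, 162, 187, 190, 194, 193, 181, 173, 116, 458, 440, 440, 440, 454, 191, 86, 92, 94, 96, 88, 94, 92, 86, 91, 92, 93, 95, 94, 93, 97, 94, 88, 92]
215 [140, 143, 157, 165, 170, 186, 184, 183, 180, 85, 244, 448, 440, 440, 444, 359, 87, 92, 86, 94, 91, 91, 92, 93, 90, 92, 91, 92, 97, 92, 93, 94, 94, 94, 94]
230 [171, 168, 157, 145, 137, 131, 127, 120, 127, 125, 90, 91, 93, 90, 91, 91, 93, 98, 91, 88, 94, 88, 89, 94, 98, 87, 94, 89, 97, 89, 92, 90, 89, 93, 91]
245 [169, 173, 167, 169, 168, 167, 165, 170, 76, 97, 89, 90, 90, 90, 92, 86, 78, 84, 92, 93, 93, 94, 92, 100, 86, 83, 76, 66, 72, 65, 63, 59, 83, 77, 77]
orange patch [[99.19999694824219, 223.6999969482422], [101.80000305175781, 184.6999969482422], [112.80000305175781, 185.39999389648438], [110.19999694824219, 224.5]]
```

The panel stands as expected: top edge at u≈98, patch centred at v≈204. To be certain the carriage didn't creep on release, I'll nudge the tab once more with shut fingers.

Request:
arm_command(rows=[{"x": -0.02,"y": 0.04,"z": 0.02,"wx": 0,"wy": 0,"wz": 0,"jaw": 0},{"x": -0.046,"y": 0.08,"z": 0.03,"wx": 0,"wy": 0,"wz": 0,"jaw": 0},{"x": -0.046,"y": 0.09,"z": 0.07,"wx": 0,"wy": 0,"wz": 0,"jaw": 0},{"x": -0.046,"y": 0.09,"z": 0.115,"wx": 0,"wy": 0,"wz": 0,"jaw": 0},{"x": -0.046,"y": 0.09,"z": 0.16,"wx": 0,"wy": 0,"wz": 0,"jaw": 0},{"x": -0.046,"y": 0.09,"z": 0.205,"wx": 0,"wy": 0,"wz": 0,"jaw": 0},{"x": -0.046,"y": 0.09,"z": 0.25,"wx": 0,"wy": 0,"wz": 0,"jaw": 0},{"x": -0.046,"y": 0.09,"z": 0.29,"wx": 0,"wy": 0,"wz": 0,"jaw": 0},{"x": -0.046,"y": 0.09,"z": 0.32,"wx": 0,"wy": 0,"wz": 0,"jaw": 0},{"x": -0.046,"y": 0.09,"z": 0.338,"wx": 0,"wy": 0,"wz": 0,"jaw": 0},{"x": -0.046,"y": 0.09,"z": 0.34,"wx": 0,"wy": 0,"wz": 0,"jaw": 0},{"x": -0.046,"y": 0.09,"z": 0.34,"wx": 0,"wy": 0,"wz": 0,"jaw": 0}])

```text
time_s: 48.25
position: [0.493, 0.009, 0.032]
ee_rot: [[-0.999, 0.039, -0.005], [0.039, 0.999, 0.001], [0.005, 0.0, -1.0]]
contact_force: [0.7, -0.7, 0.6]
grip_width: 0.0001
gripper_force: 0.0
```

Request:
arm_command(rows=[{"x": -0.004,"y": 0,"z": 0,"wx": 0,"wy": 0,"wz": 0,"jaw": 0},{"x": -0.008,"y": 0,"z": 0,"wx": 0,"wy": 0,"wz": 0,"jaw": 0},{"x": -0.012,"y": 0,"z": 0,"wx": 0,"wy": 0,"wz": 0,"jaw": 0},{"x": -0.015,"y": 0,"z": 0,"wx": 0,"wy": 0,"wz": 0,"jaw": 0},{"x": -0.018,"y": 0,"z": 0,"wx": 0,"wy": 0,"wz": 0,"jaw": 0},{"x": -0.02,"y": 0,"z": 0,"wx": 0,"wy": 0,"wz": 0,"jaw": 0},{"x": -0.02,"y": 0,"z": 0,"wx": 0,"wy": 0,"wz": 0,"jaw": 0}])

```text
time_s: 48.95
position: [0.5137, 0.0072, 0.0326]
ee_rot: [[-0.999, 0.04, -0.004], [0.04, 0.999, 0.0], [0.004, -0.0, -1.0]]
contact_force: [-1.1, -0.2, 1.1]
grip_width: -0.0002
gripper_force: 0.5
```

Request:
arm_command(rows=[{"x": -0.002,"y": 0,"z": 0,"wx": 0,"wy": 0,"wz": 0,"jaw": 0},{"x": -0.004,"y": 0,"z": 0,"wx": 0,"wy": 0,"wz": 0,"jaw": 0},{"x": -0.006,"y": 0,"z": 0,"wx": 0,"wy": 0,"wz": 0,"jaw": 0},{"x": -0.008,"y": 0,"z": 0,"wx": 0,"wy": 0,"wz": 0,"jaw": 0},{"x": -0.008,"y": 0,"z": 0,"wx": 0,"wy": 0,"wz": 0,"jaw": 0},{"x": -0.008,"y": 0,"z": 0,"wx": 0,"wy": 0,"wz": 0,"jaw": 0}])

```text
time_s: 49.55
position: [0.5149, 0.0073, 0.0312]
ee_rot: [[-0.999, 0.04, -0.016], [0.04, 0.999, 0.0], [0.016, -0.0, -1.0]]
contact_force: [-13.1, -1.0, 9.4]
grip_width: -0.0
gripper_force: 6.6
```

The carriage is firm at 13 N. Backing off, final check, then handing in.

Request:
arm_command(rows=[{"x": 0.01,"y": 0,"z": 0,"wx": 0,"wy": 0,"wz": 0,"jaw": 0},{"x": 0.04,"y": 0,"z": 0,"wx": 0,"wy": 0,"wz": 0,"jaw": 0},{"x": 0.05,"y": 0,"z": -0.04,"wx": 0,"wy": 0,"wz": 0,"jaw": 0},{"x": 0.05,"y": 0,"z": -0.09,"wx": 0,"wy": 0,"wz": 0,"jaw": 0},{"x": 0.05,"y": -0.04,"z": -0.14,"wx": 0,"wy": 0,"wz": 0,"jaw": 0},{"x": 0.05,"y": -0.09,"z": -0.18,"wx": 0,"wy": 0,"wz": 0,"jaw": 0},{"x": 0.05,"y": -0.09,"z": -0.18,"wx": 0,"wy": 0,"wz": 0,"jaw": 0},{"x": 0.05,"y": -0.09,"z": -0.18,"wx": 0,"wy": 0,"wz": 0,"jaw": 0}])

```text
time_s: 50.35
position: [0.4725, -0.0842, 0.2169]
ee_rot: [[-0.999, 0.043, 0.007], [0.043, 0.999, -0.003], [-0.007, -0.003, -1.0]]
contact_force: [0.0, 0.3, 0.2]
grip_width: 0.0002
gripper_force: 0.0
```

Run:
```python
from h import *
st();t=topcheck()
for v in (185,200,215,230): 
    r=t[v,138:170].sum(1).astype(int);print(v,"panel foot edge u",138+int(np.argmax(r>400)))
print(finish_job())
```

```text
t50.4 p [ 0.4725 -0.0842  0.2169] F [0.  0.3 0.2] w0.0002 g0.0 q [-0.31  0.02 -0.36  1.19 -0.   -0.27]
tab [106.  204.4] [0.6224 0.2069 0.045 ] [0.093 0.027]
tab [191.  242.5] [ 5.32e-01 -4.00e-04  4.50e-02] [0.038 0.007]
bar [205.  225.6] [ 0.5721 -0.0342  0.05  ] [0.021 0.091]
circle [212.9 201.9  10.8] [[ 0.628  -0.0532  0.056 ]]
circle [167.6 191.6  10.8] [[0.6522 0.0546 0.056 ]]
circle [165.1 227.6  11.6] [[0.567  0.0591 0.056 ]]
circle [214.1 281.9  10.5] [[ 0.4405 -0.0576  0.056 ]]
185 panel foot edge u 156
200 panel foot edge u 155
215 panel foot edge u 155
230 panel foot edge u 154
the job is handed in; nothing more can be done
None
```

Handed in at 50 s, no verdict shown: by my camera and force checks, loose bar_c and all three jars are in the tray, the carriage is home at about 99 mm, and the panel leans on the backrest; jar 2 was bumped and re-stood, and the carriage, which had crept to 16–18 mm, was pulled back to about 10 mm before the push.

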